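Swap the lid of the vibratory polisher for its sieve under the extraction hood

TASK

Get the vibratory polisher ready for sieving out its parts: lift the loose lid off its bowl and set it down flat, knob up, inside the shallow steel tray, then put the sieve on the bowl with its two ears over the two rim pegs so that it lies flat on the rim. Keep the lid and the sieve roughly level, set them down rather than dropping them, do not touch the extraction hood with the arm or with anything you carry, and leave everything else on the bench where it stands.

Things in the scene. Friction and masses are not known exactly. Their poses are not given: they have to be found in the camera images.
- polisher: vibratory polisher, fixed: round green motor base (156 mm across) with an open grey bowl on it (outer diameter 144, inner 134 at the mouth). Origin on the bench under its axis, z up, x points from its front to its back (away from the robot). Rim 140 mm high. On the rim are two grey lugs with upright steel pegs (8 mm across, 18 mm high above the rim, tapered tips) at y = +84 and -84 mm
- seat (a point): centre of the bowl's mouth at rim height (140 mm above the polisher's origin), axes as the polisher's: the pegs lie on its y axis. The sieve's origin belongs here
- hood: fixed sheet-aluminium extraction hood over the back half of the bowl; same origin and axes as the polisher. Roof from x = +5 to +119 mm, y = -135 to +135 mm, underside 330 mm high, edges up to 355 mm, with a round duct stub (98 mm across at x = 65) on it up to 390 mm; two round posts 16 mm across (feet 24 mm) at x = 105, y = +123 and -123 mm. Open at the front and the sides
- lid: loose round steel lid, 148 mm across, about 0.28 kg, lying on the bowl. Origin at the centre of its underside, z up through the knob. Plug 124 mm across from z = 0 to 8 mm (reaches into the bowl: at the start the origin is 8 mm below the rim), plate from 8 to 15 mm, knob stem 18 mm across, then a black cylindrical knob 32 mm across from z = 32 to 57 mm
- sieve: loose flat round steel sieve, about 0.25 kg, lying on the bench. Origin at the centre of its underside, z up. Disc 143 mm across and 6 mm thick with an edge 17 mm high, two ears on its y axis with 13.5 mm holes centred at y = +84 and -84 mm (overall 196 mm along y). Black upright cylindrical grip 26 mm across at its centre, from z = 6 to 60 mm. The same either way round
- tray: shallow square steel tray, fixed, 184 mm outside, walls 4 mm thick and 18 mm high, floor 4 to 5 mm thick. Origin on the bench under its centre, axes along its sides. It stands on one side of the polisher, the sieve on the other
- spray_can: bystander: spray can, 52 mm across, 190 mm high, beside the polisher at the back; origin at the centre of its foot
- jar: bystander: jar, 62 mm across, 100 mm high, on the other side of the polisher; origin at the centre of its foot
- small_pot: bystander: small closed steel pot with a knob, 102 mm across, 116 mm high; not the polisher. Origin at the centre of its foot
- mug: bystander: mug, 80 mm across, 90 mm high, handle at its +y; origin at the centre of its foot
- brush: bystander: brush lying on the bench in front of the polisher, less than 60 mm high; origin under its middle, long axis x
- screwdriver: bystander: screwdriver with a red handle lying on the left; long axis x
- block: bystander: wooden block 110 x 70 x 45 mm on the right; origin at the centre of its underside
Mind the look-alikes: they are no part of the job. What is shaped like the sieve but red, turquoise or yellow is not meant.

How it is judged:
By the outcome, as a careful person would: the job done as asked, in the order asked, and still so for the second after the job is handed in, with the robot touching nothing.
It also fails if it takes over 72 s, if anything falls off the work surface, if the arm or the gripper's body presses on something with over 40 N, if the wrist force passes 120 N, or if a joint passes its speed limit or range.

ROBOT

A 6-joint arm with a two-finger parallel gripper is mounted at the origin on the work surface. World frame = base frame: x ahead of the robot, y to its left, z up, the work surface at z = 0. Lengths are in m, angles in rad, forces in N, time in s.
With the tool pointing down it reaches from about 0.275 to 0.75 m from the base axis. Payload 10.2 kg.
Tool frame: the origin (TCP) lies at the very end of the fingers, on their centre line; the grasp point (between the pads) lies 19 mm behind it; z points along the fingers, y is the line along which they close (so a half turn about z gives the same grasp; the last joint's range is limited). The gripper opens to 85 mm and grips with 20 to 120 N. Pads are 22 mm wide; open, the fingers measure 114 mm over their backs; the gripper's body (76 mm by 85 mm) begins 54 mm behind the grasp point. The pads swing forward as they close: fully open they stand 13 mm farther back than shut.
Start: joints at [-1.529, 0.313, 1.498, -0, 1.331, -0.223], TCP at [0.137, -0.507, 0.195] pointing down, gripper open.
Joint ranges: [-2.94, 2.94], [-0.97, 2.17], [0.19, 2.56], [-1.23, 4.37], [0.02, 3.11], [-2.88, 2.88]. Speed limits (rad/s): [2.39, 2.39, 3.01, 3.14, 3.14, 3.14].

INTERFACE

Orientations are given as [roll, pitch, yaw] about the fixed x, y, z axes, in that order (R = Rz(yaw) Ry(pitch) Rx(roll)).
In Python, from rig import observe, cams, env gives the robot as it stands. The module is installed in compiled form; this text tells all that it offers.
- The arm moves only by the tool send_rows, never from a script. Its argument "deltas" is text: rows parted by semicolons, each of 7 numbers parted by spaces: the shift along the tool's x, y, z in cm, then the turn, a rotation vector about the tool's x, y, z in rad, then the closure, from -1 (fully open) to 1 (shut). In form: tx ty tz rx ry rz grip; .... A call has 1 to 10 rows; each row is the pose to reach, as a shift and turn from the pose commanded when the call began, along the tool's axes at that moment; what a row does not reach only later rows make up. A row lasts 1/10 s, in which the tool goes at most 50 mm and 8.59 degrees, less where a joint would pass 70% of its speed; a pose out of reach is approached as far as the arm can. A call with a gripper value outside its range is refused whole. The fingers move at their own pace and stop on an object; "squeeze" is the grip in N (left out, the last holds). Time passes only in rows, so rows that repeat a pose let the fingers close. It gives the time, the measured TCP pose, the force, the opening and the grip force at its end, in the units of the state.
- observe(): the state, without advancing time (a new reading comes with each control period).
- cams.read_camera(name): name is "side" or "top" or "wrist"; returns (picture, depth): 384x512x3 uint8, red, green, blue; 384x512 float32, m along the optical axis (not along the pixel's ray), 0 where there is no reading.
- cams.camera_info(name): a dict with "K" (3x3 intrinsics, pixels), "extrinsics" (4x4, takes a point from world to camera coordinates). Camera axes: x right, y down, z forward; pixel columns grow to the right and rows downward; lengths in m; the calibration is good to about 2 mm. The wrist camera is an equidistant fisheye: a pixel r from the principal point sees the ray r / f radians off the axis. A picture is of the moment at which its call begins: read the wrist's pose just before it. camera_info takes no time and is no camera call; for the wrist camera it gives the pose at the moment of the call.
- env.close_job(): hands the job in; it is judged then, once.
Trained networks look in the newest picture that a camera, given by its name, has taken for a name from the list of things; names that differ only in an ending like _2 or _b are one class to them, and where a whole thing is asked for, a point or a joint stands for the part that bears it (a point fixed in the world has none). Each returns a list of dicts, best first, with "confidence" (0 to 1); they miss things now and then, are a little off and sometimes report something else, mostly with a low value. They report only what shows in the picture. A call takes as long as a camera call. They do not tell look-alikes from the thing itself.
- cams.search_frame(camera, thing): "bbox" ([left, top, right, bottom] in pixels, round what is visible of it).
- cams.cut_out(camera, thing): "region" (384x512 bool, what is visible of it) and "bbox" ([left, top, right, bottom] in pixels, round what is visible of it).
The state is a dict: "time": time; "joints": joint angles; "dq": joint speeds; "tau": joint torques, N m; "tcp_pos": TCP position; "orientation": TCP orientation; "wrist_force": force on the tool from outside, world axes, zero at the start; "moment": the same for the moment, N m; "opening": finger opening in m; "finger_force": force on a finger pad.
Only numpy, scipy, OpenCV 4.12 (cv2) and the standard library are available. Lean on these libraries where they do the work, as an engineer would, in place of code of your own. Each camera call takes 0.05 s, during which the arm holds its last target. There are 200 camera calls.

## Working session

There is one attempt and no reset: what is moved stays moved. The work goes in short steps, Python scripts to look and compute and a tool call to move; the robot and the scene stay as the last step left them, time stands still between calls to the robot, and variables do not carry over. Pictures are saved under pics/ and viewed, at most 10 in all, crops included, and the job is handed in when it is done.

Besides the shell and the picture viewer there is one more tool, called after "Call:" as name(argument=value, ...) on one line, values as JSON. send_rows: Moves the arm, as the interface text tells. Its arguments: {"type":"object","properties":{"deltas":{"type":"string"},"squeeze":{"type":"number"}},"required":["deltas"]}

```bash
mkdir -p pics; ls
cat > h.py <<'E'
import numpy as np, cv2
from rig import observe, cams, env
def cloud(cam, depth):
    i=cams.camera_info(cam); K=np.array(i["K"]); T=np.linalg.inv(np.array(i["extrinsics"]))
    v,u=np.mgrid[:384,:512]
    P=np.stack([(u-K[0,2])/K[0,0]*depth,(v-K[1,2])/K[1,1]*depth,depth],-1)
    return P@T[:3,:3].T+T[:3,3]
E
python3 - <<'E'
from h import *
print(observe())
a=[]
for c in("side","top"):
    p,d=cams.read_camera(c); a.append(p); np.savez(c,p=p,d=d,P=cloud(c,d))
    i=cams.camera_info(c); print(c,np.round(i["K"],1).tolist(),np.round(i["extrinsics"],3).tolist())
    for t in["sieve","lid","tray","polisher","hood"]:
        print(c,t,[(np.round(r["bbox"]).tolist(),round(r["confidence"],2)) for r in cams.search_frame(c,t)])
    cv2.imwrite(f"pics/{c}.png",cv2.resize(p[...,::-1],(768,576),interpolation=cv2.INTER_CUBIC))
E
```

```text
pics
{'time': 0.0, 'joints': array([-1.52940884e+00,  3.13430861e-01,  1.49846815e+00,  1.42311589e-05,
        1.33104010e+00, -2.23401655e-01]), 'dq': array([-0.00255694, -0.00141741, -0.00267402,  0.00098294,  0.00213294,
       -0.00013364]), 'tau': array([-5.80266933e-04, -4.12269115e+01, -2.59738773e+01, -2.72749476e-04,
        4.07656305e-03, -2.33715340e-06]), 'tcp_pos': array([ 0.1373731 , -0.50637082,  0.19443323]), 'orientation': array([-3.14028272e+00, -3.11780546e-04,  2.64785545e-01]), 'wrist_force': array([-0.58013317,  0.47115171, -0.72151749]), 'moment': array([-0.05758135, -0.01518952,  0.00606134]), 'finger_force': 0.0, 'opening': 0.08553061696757615}
side [[453.3, 0.0, 249.7], [0.0, 453.3, 194.8], [0.0, 0.0, 1.0]] [[-0.637, -0.77, -0.008, 0.274], [-0.428, 0.363, -0.828, 0.345], [0.641, -0.524, -0.561, 1.299], [0.0, 0.0, 0.0, 1.0]]
side sieve [([369.0, 156.0, 410.0, 183.0], 0.86), ([347.0, 197.0, 382.0, 228.0], 0.84), ([310.0, 181.0, 328.0, 207.0], 0.73)]
side lid [([193.0, 168.0, 235.0, 192.0], 0.75), ([238.0, 146.0, 256.0, 189.0], 0.55)]
side tray [([121.0, 252.0, 200.0, 310.0], 0.73)]
side polisher [([186.0, 174.0, 241.0, 223.0], 0.88)]
side hood [([164.0, 106.0, 242.0, 208.0], 0.68)]
top [[352.4, 0.0, 260.6], [0.0, 352.4, 186.2], [0.0, 0.0, 1.0]] [[-0.001, -1.0, 0.015, -0.09], [-0.998, 0.0, -0.057, 0.547], [0.057, -0.015, -0.998, 1.373], [0.0, 0.0, 0.0, 1.0]]
top sieve [([407.0, 201.0, 444.0, 244.0], 0.75), ([304.0, 182.0, 350.0, 220.0], 0.74), ([259.0, 221.0, 301.0, 257.0], 0.74), ([330.0, 230.0, 368.0, 279.0], 0.64)]
top lid [([219.0, 144.0, 257.0, 182.0], 0.87), ([136.0, 131.0, 163.0, 166.0], 0.39)]
top tray [([126.0, 182.0, 185.0, 234.0], 0.68)]
top polisher [([216.0, 148.0, 266.0, 183.0], 0.62)]
top hood [([187.0, 101.0, 285.0, 155.0], 0.79)]
```

View pics/top.png

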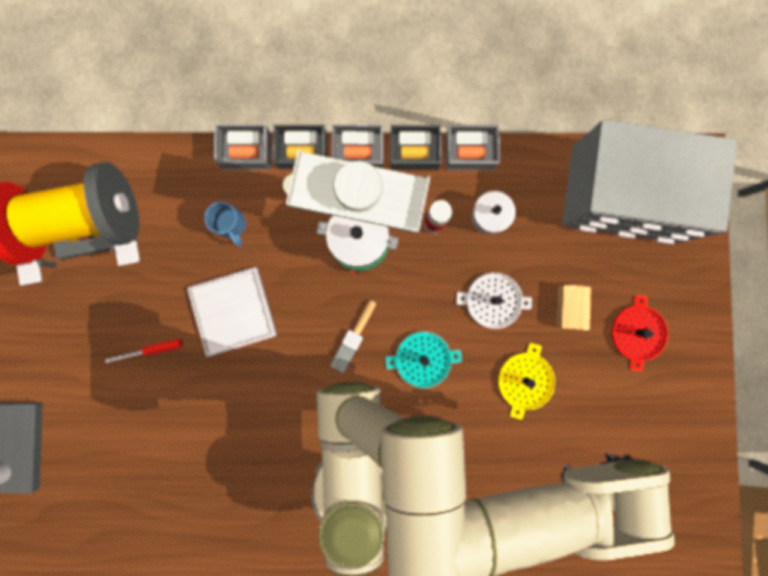

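View pics/side.png

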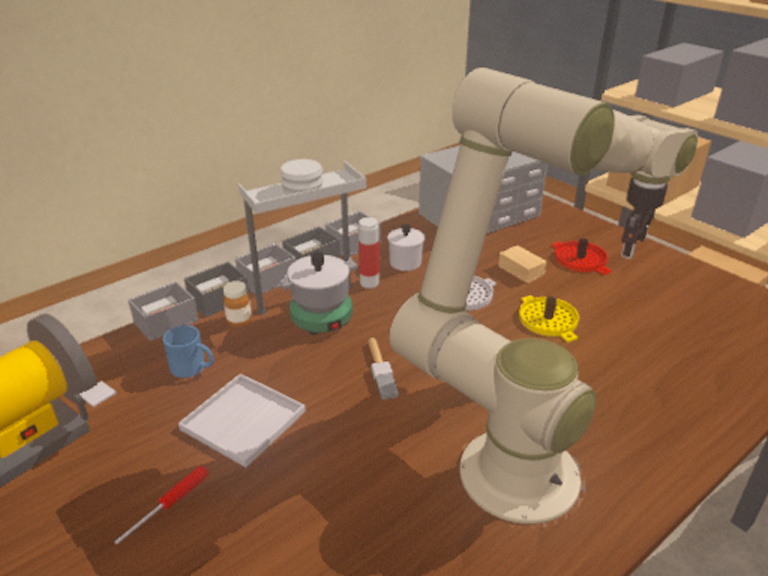

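Top view (768x576 scale): the lid with its black knob is at (356,233) on the green-based polisher under the hood, and the tray is at (232,311). Four things have the sieve's shape: steel (495,300), turquoise (423,360), yellow (526,381) and red (640,333). The plain steel one at (495,300) is meant, because it is the only uncoloured one. The pot at (494,211) is a look-alike for the polisher. I'll confirm this in one crop and take measurements.

Run:
```python
from h import *
t=np.load("top.npz");p,P=t["p"],t["P"]
cv2.imwrite("pics/crop_top.png",cv2.resize(p[120:270,110:385,::-1],(792,432),interpolation=cv2.INTER_CUBIC))
def med(u,v,r=1): return np.round(np.nanmedian(P[v-r:v+r+1,u-r:u+r+1].reshape(-1,3),0),4)
for n,u,v in[("knob",237,155),("grip",331,200),("trayc",155,207),("plate",237,170),("bench",250,250),("hoodfront",232,148)]: print(n,med(u,v))
s=np.load("side.npz")["P"]
for nm,Q in(("top",P),("side",s)):
    # lid knob / sieve / tray
    def box(c,r,z0,z1):
        m=(np.hypot(Q[...,0]-c[0],Q[...,1]-c[1])<r)&(Q[...,2]>z0)&(Q[...,2]<z1)
        return Q[m]
    k=med(237,155)
    a=box(k,.04,.165,.2);print(nm,"knob",len(a),a.mean(0).round(4) if len(a) else "",a.min(0).round(3),a.max(0).round(3))
    a=box(k,.09,.14,.155);print(nm,"plate",len(a),a.min(0).round(3),a.max(0).round(3))
    g=med(331,200)
    a=box(g,.11,.004,.03)
    if len(a): print(nm,"sieve",len(a),a.min(0).round(3),a.max(0).round(3))
    c=med(155,207)
    a=box(c,.14,.010,.03)
    if len(a): print(nm,"tray",len(a),a.min(0).round(3),a.max(0).round(3),cv2.minAreaRect((a[:,:2]*1000).astype(np.float32)))
    a=box([.75,.0],.25,.34,.362)
    if len(a): print(nm,"hood",len(a),a.min(0).round(3),a.max(0).round(3),cv2.minAreaRect((a[:,:2]*1000).astype(np.float32)))
```

```text
knob [ 0.6454 -0.0068  0.19  ]
grip [ 0.4914 -0.3594  0.0609]
trayc [0.4656 0.3255 0.0049]
plate [ 0.5974 -0.0046  0.1442]
bench [ 2.956e-01 -4.890e-02  1.000e-04]
hoodfront [0.6769 0.0137 0.1458]
top knob 68 [ 0.6461 -0.0069  0.1872] [ 0.632 -0.021  0.172] [0.664 0.008 0.193]
top plate 957 [ 0.576 -0.094  0.14 ] [0.692 0.082 0.155]
top sieve 960 [ 0.386 -0.466  0.004] [ 0.596 -0.251  0.027]
top tray 257 [0.349 0.213 0.01 ] [0.575 0.441 0.026] ((462.76031494140625, 327.36749267578125), (183.89508056640625, 186.2844696044922), 16.732751846313477)
top hood 310 [ 0.624 -0.16   0.34 ] [0.789 0.124 0.362] ((705.732666015625, -18.470123291015625), (270.64251708984375, 113.07837677001953), 77.89836120605469)
side knob 77 [0.6412 0.0008 0.1839] [ 0.628 -0.018  0.167] [0.666 0.014 0.194]
side plate 701 [ 0.572 -0.095  0.14 ] [0.722 0.082 0.155]
side sieve 330 [ 0.386 -0.464  0.004] [ 0.522 -0.303  0.022]
side tray 561 [0.348 0.218 0.01 ] [0.577 0.444 0.024] ((462.8000183105469, 330.84375), (190.6774444580078, 188.60789489746094), 16.88880157470703)
side hood 592 [ 0.623 -0.161  0.34 ] [0.787 0.128 0.362] ((703.2392578125, -15.84417724609375), (274.9180908203125, 121.5520248413086), 79.65013885498047)
```

View pics/crop_top.png

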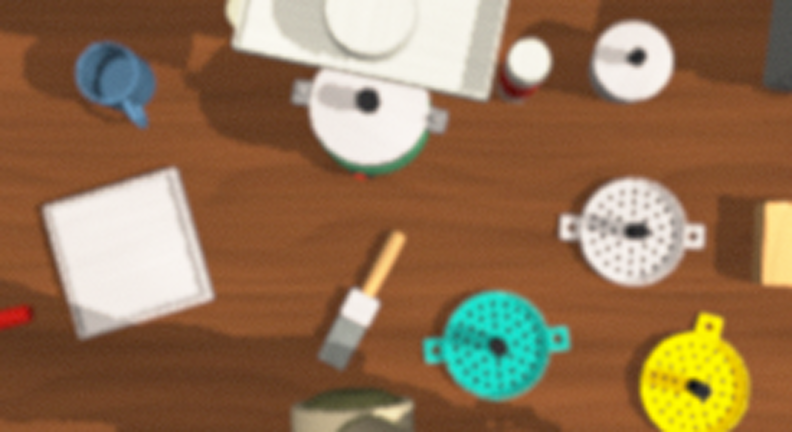

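The crop confirms it: the steel sieve with grey holes and plain ears is at crop (633,231). Its ears are at (570,228) and (693,236). Hood and knob measurements agree on a polisher axis near (0.646,-0.007) with yaw about -12°. The hood roof means I have to grip with the tool tilted about 35° from the front. I'll write a move helper next.

```bash
cat >> h.py <<'E'
from scipy.spatial.transform import Rotation as Ro
def goto(pos,tilt,yaw,grasp=True):
    """print delta (cm, rad) in tool axes from measured pose to a grasp point (or TCP) pos, tool leaning tilt deg forward, yaw deg"""
    o=observe(); R0=Ro.from_euler("xyz",o["orientation"]); R1=Ro.from_euler("xyz",[np.pi,-np.radians(tilt),np.radians(yaw)])
    p=np.array(pos,float)+(R1.apply([0,0,.019]) if grasp else 0)
    d=R0.inv().apply(p-o["tcp_pos"])*100; r=(R0.inv()*R1).as_rotvec()
    print("t",round(o["time"],2),"tcp",o["tcp_pos"].round(4),"->",p.round(4),"delta",d.round(2),r.round(3),"rows>=",max(np.linalg.norm(d)/5,np.linalg.norm(r)/.15).round(1))
E
python3 - <<'E'
from h import *
goto([.40,-.10,.33],35,-12)
i=cams.camera_info("wrist");print(np.round(i["K"],1).tolist());T=np.linalg.inv(np.array(i["extrinsics"]));o=observe()
R0=Ro.from_euler("xyz",o["orientation"]);print("cam in tool",R0.inv().apply(T[:3,3]-o["tcp_pos"]).round(4),(R0.inv()*Ro.from_matrix(T[:3,:3])).as_matrix().round(3).tolist())
E
```

```text
t 0.6 tcp [ 0.1374 -0.5067  0.195 ] -> [ 0.4107 -0.1023  0.3144] delta [ 36.96 -31.88 -11.94] [-0.145  0.599  0.459] rows>= 10.1
[[297.3, 0.0, 255.8], [0.0, 297.3, 191.9], [0.0, 0.0, 1.0]]
cam in tool [ 0.0748 -0.0008 -0.1786] [[-0.0, -0.957, -0.29], [1.0, -0.0, 0.0], [-0.0, -0.29, 0.957]]
```

Run:
```python
from h import *
goto([.40,-.10,.33],45,-12)
```

```text
t 0.6 tcp [ 0.1374 -0.5067  0.195 ] -> [ 0.4131 -0.1028  0.3166] delta [ 37.18 -31.77 -12.16] [-0.186  0.77   0.449] rows>= 10.1
```

Call:
send_rows(deltas="0 0 -3 0 0 0 -1; 4 -3.5 -5 -0.02 0.08 0.05 -1; 8 -7 -6 -0.04 0.17 0.1 -1; 12 -10.5 -7 -0.06 0.25 0.15 -1; 16 -14 -8 -0.08 0.34 0.2 -1; 20 -17.5 -9 -0.1 0.43 0.25 -1; 24.5 -21 -10 -0.12 0.52 0.3 -1; 29 -25 -11 -0.145 0.6 0.35 -1; 33 -28.5 -12 -0.165 0.68 0.4 -1; 37.2 -31.8 -12.2 -0.186 0.77 0.449 -1")

```text
time: 1.6
tcp_pos: [0.3852, -0.1414, 0.3132]
orientation: [-3.141, -0.791, -0.214]
wrist_force: [2.1, -1.2, 0.1]
opening: 0.0855
finger_force: 0.0
```

Run:
```python
from h import *
goto([.548,.014,.2365],45,-12); print(observe()["joints"].round(3),observe()["orientation"].round(3))
```

```text
t 1.6 tcp [ 0.3852 -0.1414  0.3132] -> [0.5611 0.0112 0.2231] delta [  3.41 -18.64  16.26] [ 0.003 -0.005 -0.003] rows>= 5.0
[-1.087 -0.534  2.16   0.677  1.054  0.494] [-3.141 -0.791 -0.214]
```

Call:
send_rows(deltas="0 0 0 0 0 0 -1; 0 0 0 0 0 0 -1; 0 0 0 0 0 0 -1")

```text
time: 1.9
tcp_pos: [0.3847, -0.1433, 0.3121]
orientation: [3.141, -0.785, -0.209]
wrist_force: [-0.1, -0.1, 0.3]
opening: 0.0853
finger_force: 0.0
```

Run:
```python
from h import *
goto([.548,.014,.2365],45,-12); print(observe()["joints"].round(3),observe()["orientation"].round(3))
```

```text
t 1.9 tcp [ 0.3847 -0.1433  0.3121] -> [0.5611 0.0112 0.2231] delta [  3.65 -18.8   16.21] [ 0.001  0.001 -0.   ] rows>= 5.0
[-1.091 -0.528  2.157  0.675  1.059  0.488] [ 3.141 -0.785 -0.209]
```

Call:
send_rows(deltas="0.5 -3 2.6 0 0 0 -1; 1 -6 5.2 0 0 0 -1; 1.5 -9 7.8 0 0 0 -1; 2.2 -12 10.4 0 0 0 -1; 2.8 -15 13 0 0 0 -1; 3.3 -17.5 15 0 0 0 -1; 3.65 -18.8 16.2 0 0 0 -1; 3.65 -18.8 16.2 0 0 0 -1; 3.65 -18.8 16.2 0 0 0 -1")

```text
time: 2.8
tcp_pos: [0.5612, 0.0107, 0.2225]
orientation: [3.141, -0.783, -0.211]
wrist_force: [-0.6, -0.4, 0.2]
opening: 0.0854
finger_force: 0.0
```

Run:
```python
from h import *
o=observe();print(o["tcp_pos"].round(4),o["orientation"].round(3),o["joints"].round(3))
i=cams.camera_info("wrist");p,d=cams.read_camera("wrist")
np.savez("w1",p=p,d=d,E=np.array(i["extrinsics"]),K=np.array(i["K"]))
for t in["lid","polisher","hood"]:
    print(t,[(np.round(r["bbox"]).tolist(),round(r["confidence"],2)) for r in cams.search_frame("wrist",t)])
cv2.imwrite("pics/w1.png",cv2.resize(p[...,::-1],(768,576),interpolation=cv2.INTER_CUBIC))
```

```text
[0.5612 0.0107 0.2225] [ 3.141 -0.783 -0.211] [-0.176  0.013  2.016 -0.078  0.33   1.669]
lid [([184.0, 113.0, 324.0, 239.0], 0.86)]
polisher [([161.0, 162.0, 346.0, 278.0], 0.7)]
hood [([40.0, 0.0, 462.0, 163.0], 0.81), ([163.0, 166.0, 345.0, 277.0], 0.65)]
```

View pics/w1.png

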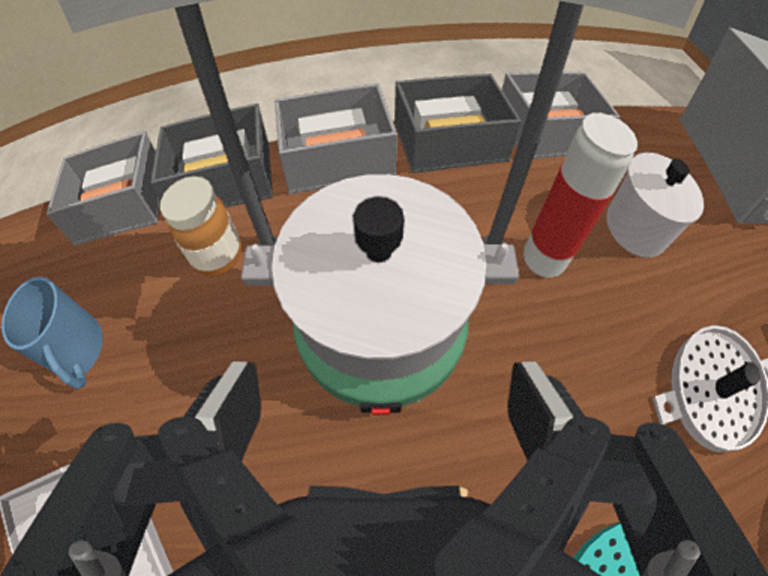

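The wrist view shows the lid with its knob at (378,225) and the lugs and pegs at (258,258) and (500,260). The hood posts are behind. The sieve is at lower right (720,390), with its left ear at (668,408). I'll measure these.

```bash
cat >> h.py <<'E'
def wcloud(d,E,K):
    v,u=np.mgrid[:384,:512]; x=(u-K[0,2])/K[0,0]; y=(v-K[1,2])/K[1,1]; r=np.hypot(x,y)+1e-9
    k=np.tan(r)/r; P=np.stack([x*k*d,y*k*d,d],-1); T=np.linalg.inv(E); P=P@T[:3,:3].T+T[:3,3]; P[d<=0]=np.nan
    return P
def circ(a):
    A=np.c_[2*a[:,:2],np.ones(len(a))]; s=np.linalg.lstsq(A,(a[:,:2]**2).sum(1),rcond=None)[0]
    return s[:2].round(4),np.sqrt(s[2]+s[0]**2+s[1]**2).round(4)
def wsee():
    E=np.array(cams.camera_info("wrist")["extrinsics"]);K=np.array(cams.camera_info("wrist")["K"]);p,d=cams.read_camera("wrist")
    return p,wcloud(d,E,K),E,K
E
python3 - <<'E'
from h import *
w=np.load("w1.npz");P=wcloud(w["d"],w["E"],w["K"]);p=w["p"].astype(int);g=p.sum(-1)
c=np.array([.646,-.007])
r=np.hypot(P[...,0]-c[0],P[...,1]-c[1]);z=P[...,2]
k=P[(r<.03)&(z>.184)&(g<200)];print("knobtop",len(k),k.mean(0).round(4),k.min(0).round(4),k.max(0).round(4))
m=(r<.09)&(z>.140)&(z<.156);a=P[m];print("plate",len(a),np.median(a,0).round(4))
mm=(m&(r<.082)).astype(np.uint8);cn=max(cv2.findContours(mm,0,1)[0],key=len)[:,0];q=P[cn[:,1],cn[:,0]];print("plate circle",circ(q))
yaw=np.radians(-12);Rz=np.array([[np.cos(yaw),np.sin(yaw)],[-np.sin(yaw),np.cos(yaw)]])
L=(P[...,:2]-c)@Rz.T
for s in(1,-1):
    b=(abs(L[...,1]*s-.086)<.013)&(abs(L[...,0])<.03)
    a=b&(z>.134)&(z<.146);pg=b&(z>.147)&(z<.17)
    for n,x in(("lug",a),("peg",pg)):
        if x.sum(): v,u=np.nonzero(x);print(n,s,x.sum(),P[x].mean(0).round(4),P[x].min(0).round(4),P[x].max(0).round(4),"px",u.mean().round(1),v.mean().round(1))
# tray + sieve in wrist
x=p[160:185,155:185];cv2.imwrite("pics/w1p.png",np.hstack([cv2.resize(p[155:195,s:s+40,::-1].astype(np.uint8),(400,400),interpolation=cv2.INTER_NEAREST) for s in(155,313)]))
E
```

```text
knobtop 773 [ 0.6463 -0.0029  0.1886] [ 0.6331 -0.018   0.184 ] [0.6626 0.0118 0.1912]
plate 12750 [0.6341 0.001  0.1456]
plate circle (array([ 0.6495, -0.0034]), np.float64(0.0734))
lug 1 515 [0.6622 0.0763 0.1405] [0.6397 0.0597 0.134 ] [0.6886 0.0924 0.1457] px 175.5 175.4
peg 1 68 [0.6638 0.0779 0.1537] [0.6613 0.074  0.1471] [0.6674 0.0824 0.1584] px 170.9 167.6
lug -1 367 [ 0.6266 -0.0872  0.1393] [ 0.6142 -0.1003  0.134 ] [ 0.6451 -0.0757  0.145 ] px 334.6 176.4
peg -1 70 [ 0.6296 -0.0846  0.1536] [ 0.6268 -0.0888  0.1476] [ 0.6339 -0.0815  0.1582] px 334.4 167.1
```

View pics/w1p.png

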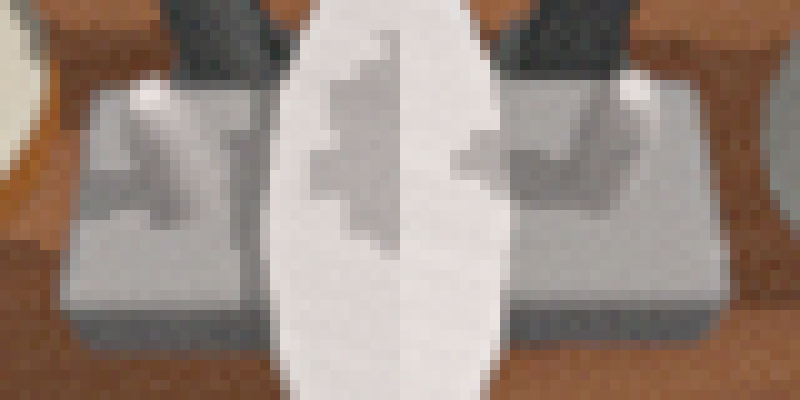

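Run:
```python
from h import *
goto([.6485,-.0033,.178],45,-12)
```

```text
t 3.0 tcp [0.561  0.0111 0.2237] -> [ 0.6616 -0.0061  0.1646] delta [ 3.03 -0.43 11.4 ] [ 0.001 -0.    -0.001] rows>= 2.4
```

Call:
send_rows(deltas="0.8 -0.1 2.8 0 0 0 -1; 1.6 -0.2 5.8 0 0 0 -1; 2.2 -0.3 8.2 0 0 0 -1; 2.7 -0.4 10.2 0 0 0 -1; 3.03 -0.43 11.4 0 0 0 -1; 3.03 -0.43 11.4 0 0 0 -1; 3.03 -0.43 11.4 0 0 0 -1")

```text
time: 3.7
tcp_pos: [0.6615, -0.005, 0.1644]
orientation: [3.141, -0.785, -0.21]
wrist_force: [-0.4, -0.4, 1.0]
opening: 0.0855
finger_force: 0.0
```

Call:
send_rows(deltas="0 0 0 0 0 0 0; 0 0 0 0 0 0 0.3; 0 0 0 0 0 0 0.6; 0 0 0 0 0 0 1; 0 0 0 0 0 0 1; 0 0 0 0 0 0 1; 0 0 0 0 0 0 1; 0 0 0 0 0 0 1", squeeze=50)

```text
time: 4.5
tcp_pos: [0.6619, -0.0044, 0.1643]
orientation: [3.142, -0.786, -0.209]
wrist_force: [-4.4, 1.1, 4.7]
opening: 0.0002
finger_force: 3.2
```

The fingers closed fully on nothing, so I missed the knob. I'll look at the picture.

Run:
```python
from h import *
p,P,E,K=wsee(); np.savez("w2",p=p,P=P)
cv2.imwrite("pics/w2.png",cv2.resize(p[60:360,80:432,::-1],(704,600),interpolation=cv2.INTER_CUBIC))
g=p.astype(int).sum(-1)
k=P[(np.hypot(P[...,0]-.65,P[...,1])<.05)&(P[...,2]>.183)&(P[...,2]<.195)&(g<200)];print(len(k),np.nanmean(k,0).round(4) if len(k) else "")
```

```text
1515 [ 0.6527 -0.0024  0.1892]
```

View pics/w2.png

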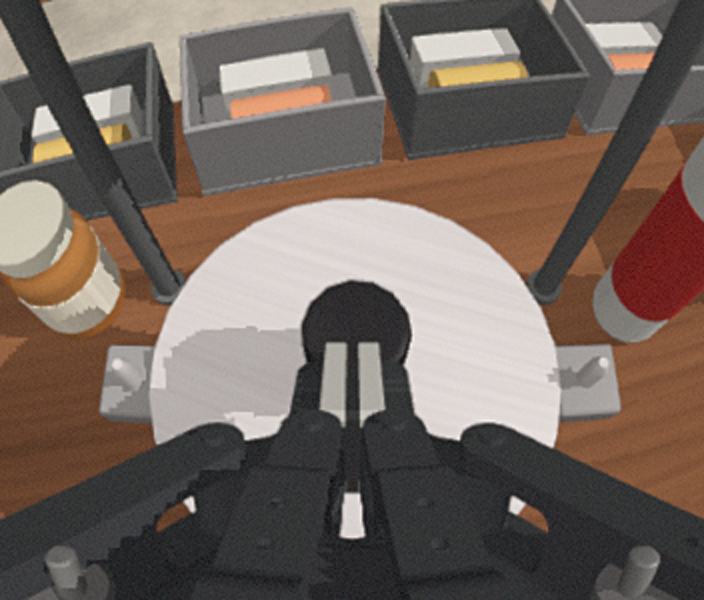

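Run:
```python
from h import *
w=np.load("w2.npz");P=w["P"];p=w["p"]
for u in(247,265,256):
    print(u,[(v,P[v,u].round(3).tolist(),int(p[v,u].sum())) for v in range(195,280,7)])
z=P[...,2];r=np.hypot(P[...,0]-.65,P[...,1]+.003)
k=(r<.03)&(z>.186)&(z<.192)&(p.astype(int).sum(-1)<200)
v,u=np.nonzero(k);t=v<225;print("knobtop",P[v[t],u[t]].min(0).round(4),P[v[t],u[t]].max(0).round(4))
m=(r<.09)&(z>.138)&(z<.16)
a=P[m&(r<.075)];A=np.c_[a[:,:2]-[.65,0],np.ones(len(a))];print("plane",np.linalg.lstsq(A,a[:,2],rcond=None)[0].round(4))
far=[];
for c in np.linspace(-1.2,1.2,25):
    dx,dy=np.cos(c-.21),np.sin(c-.21);q=P[m&(abs((P[...,0]-.65)*dy-(P[...,1]+.003)*dx)<.003)];q=q[((q[:,:2]-[.65,-.003])@[dx,dy])>.05]
    if len(q): far.append(q[np.argmax(q[:,:2]@[dx,dy])])
far=np.array(far);print("circ",circ(far[np.hypot(far[:,0]-.65,far[:,1]+.003)<.08]))
```

```text
247 [(195, [0.691, -0.003, 0.147], 636), (202, [0.665, 0.001, 0.189], 392), (209, [0.661, 0.002, 0.189], 123), (216, [0.656, 0.003, 0.19], 142), (223, [0.652, 0.004, 0.189], 135), (230, [0.648, 0.005, 0.189], 147), (237, [0.639, 0.006, 0.205], 505), (244, [0.633, 0.007, 0.21], 506), (251, [0.629, 0.008, 0.215], 512), (258, [0.624, 0.009, 0.22], 514), (265, [0.62, 0.009, 0.224], 568), (272, [0.615, 0.01, 0.231], 170), (279, [0.612, 0.011, 0.233], 152)]
265 [(195, [0.689, -0.016, 0.146], 655), (202, [0.662, -0.009, 0.191], 131), (209, [0.659, -0.008, 0.189], 143), (216, [0.655, -0.007, 0.187], 157), (223, [0.65, -0.006, 0.188], 116), (230, [0.646, -0.005, 0.189], 162), (237, [0.636, -0.002, 0.205], 512), (244, [0.631, -0.001, 0.211], 516), (251, [0.627, -0.0, 0.215], 514), (258, [0.622, 0.001, 0.221], 509), (265, [0.618, 0.002, 0.224], 571), (272, [0.614, 0.003, 0.23], 165), (279, [0.611, 0.004, 0.233], 167)]
256 [(195, [0.69, -0.009, 0.146], 660), (202, [0.664, -0.004, 0.189], 133), (209, [0.659, -0.003, 0.19], 143), (216, [nan, nan, nan], 126), (223, [0.651, -0.001, 0.189], 156), (230, [0.647, -0.0, 0.19], 142), (237, [0.638, 0.002, 0.204], 138), (244, [0.632, 0.003, 0.211], 140), (251, [0.628, 0.004, 0.215], 139), (258, [0.623, 0.005, 0.22], 136), (265, [0.619, 0.006, 0.224], 166), (272, [0.617, 0.006, 0.222], 138), (279, [0.614, 0.007, 0.219], 118)]
knobtop [ 0.6471 -0.0168  0.1874] [0.6651 0.0127 0.1911]
plane [-0.0103  0.0026  0.1459]
circ (array([ 0.6502, -0.0021]), np.float64(0.0743))
```

Run:
```python
from h import *
R=Ro.from_euler("xyz",[3.141,-.785,-.21])
w=np.load("w1.npz");P=wcloud(w["d"],w["E"],w["K"])
def intool(P,tcp): return R.inv().apply((P-tcp).reshape(-1,3)).reshape(P.shape)
for n,Q,t in(("open",P,[.561,.0111,.2237]),("shut",np.load("w2.npz")["P"],[.6619,-.0044,.1643])):
    L=intool(Q,np.array(t)); m=(abs(L[...,1])<.06)&(L[...,2]>-.09)&(L[...,2]<.03)&(abs(L[...,0])<.03)&(Q[...,2]>.193)
    v,u=np.nonzero(m); a=L[m]; print(n,len(a),a.min(0).round(4),a.max(0).round(4))
    i=np.argsort(-a[:,2])[:400:40]; print(np.c_[a[i].round(4),u[i],v[i]])
print(observe()["wrist_force"].round(1),observe()["tcp_pos"])
```

```text
open 4067 [-0.0121 -0.0574 -0.09  ] [ 0.0125  0.0598 -0.0475]
[[-6.80e-03 -4.39e-02 -4.75e-02  1.73e+02  2.67e+02]
 [ 7.90e-03  4.20e-02 -4.89e-02  3.42e+02  2.43e+02]
 [ 2.40e-03 -4.37e-02 -5.00e-02  1.70e+02  2.54e+02]
 [ 1.00e-03  4.13e-02 -5.08e-02  3.40e+02  2.57e+02]
 [ 3.10e-03  4.19e-02 -5.15e-02  3.42e+02  2.54e+02]
 [ 1.05e-02  4.65e-02 -5.21e-02  3.53e+02  2.41e+02]
 [ 1.08e-02  4.57e-02 -5.27e-02  3.52e+02  2.41e+02]
 [ 8.10e-03 -4.36e-02 -5.33e-02  1.67e+02  2.47e+02]
 [ 1.02e-02  4.70e-02 -5.38e-02  3.55e+02  2.43e+02]
 [ 1.07e-02 -4.51e-02 -5.43e-02  1.63e+02  2.43e+02]]
shut 5226 [-0.0121 -0.0383 -0.09  ] [ 0.0146  0.0354 -0.0384]
[[ 1.05e-02  4.70e-03 -3.84e-02  2.67e+02  2.31e+02]
 [ 1.12e-02  6.00e-04 -4.11e-02  2.59e+02  2.32e+02]
 [ 6.80e-03 -1.11e-02 -4.27e-02  2.36e+02  2.41e+02]
 [ 7.40e-03  6.10e-03 -4.38e-02  2.70e+02  2.41e+02]
 [ 7.20e-03 -1.25e-02 -4.47e-02  2.33e+02  2.42e+02]
 [ 1.11e-02  0.00e+00 -4.56e-02  2.58e+02  2.36e+02]
 [ 7.60e-03 -9.40e-03 -4.65e-02  2.39e+02  2.43e+02]
 [ 1.14e-02  0.00e+00 -4.74e-02  2.58e+02  2.37e+02]
 [ 7.30e-03  1.18e-02 -4.82e-02  2.82e+02  2.45e+02]
 [ 1.09e-02 -5.80e-03 -4.88e-02  2.46e+02  2.39e+02]]
[-5.   1.   5.2] [ 0.6619363  -0.00441484  0.16427735]
```

The depth picture shows why. The real fingertips lie about 37 mm behind the reported TCP when shut and about 50 mm behind when open, so I closed short of the knob. The lid hasn't moved. I'll correct the offset, back off, open and go again.

Call:
send_rows(deltas="0 0 -1.5 0 0 0 1; 0 0 -3 0 0 0 1; 0 0 -3 0 0 0 -1; 0 0 -3 0 0 0 -1; 0 0 -3 0 0 0 -1; 0 0 -3 0 0 0 -1; 0 0 -3 0 0 0 -1; 0 0 -3 0 0 0 -1")

```text
time: 5.35
tcp_pos: [0.6412, -0.0001, 0.1849]
orientation: [3.141, -0.785, -0.209]
wrist_force: [0.1, 0.6, -0.2]
opening: 0.0846
finger_force: 0.0
```

```bash
sed -i 's/\[0,0,.019\]/[0,0,.060]/' h.py
python3 - <<'E'
from h import *
print(observe()["opening"],observe()["wrist_force"])
R=Ro.from_euler("xyz",[np.pi,-np.pi/4,np.radians(-12)])
p,P,E,K=wsee();o=observe();L=R.inv().apply((P-o["tcp_pos"]).reshape(-1,3)).reshape(P.shape)
m=(abs(L[...,1])<.06)&(L[...,2]>-.09)&(L[...,2]<.03)&(abs(L[...,0])<.014)&(P[...,2]>.193);a=L[m];print("tips",np.percentile(a[:,2],[95,98,99,99.8]))
z=P[...,2];g=p.astype(int).sum(-1);k=P[(np.hypot(P[...,0]-.65,P[...,1])<.03)&(z>.1865)&(z<.1915)&(g<200)];print("knob",k.min(0).round(4),k.max(0).round(4),cv2.minEnclosingCircle((k[:,:2]*1000).astype(np.float32)))
goto([.649,-.0025,.180],45,-12)
E
```

```text
0.08463016536517137 [ 0.06908008  0.57565165 -0.20531773]
tips [-0.05308521 -0.05083143 -0.04979785 -0.04878399]
knob [ 0.6355 -0.0165  0.1865] [0.6648 0.0131 0.1912] ((650.1212158203125, -1.8903470039367676), 15.206689834594727)
t 5.4 tcp [ 6.412e-01 -1.000e-04  1.849e-01] -> [ 0.6905 -0.0113  0.1376] delta [0.23 0.07 6.93] [-0.     0.001  0.   ] rows>= 1.4
```

Call:
send_rows(deltas="0.1 0 1.7 0 0 0 -1; 0.15 0 3.5 0 0 0 -1; 0.2 0 5 0 0 0 -1; 0.25 0.03 6.2 0 0 0 -1; 0.3 0.03 6.95 0 0 0 -1; 0.3 0.03 6.95 0 0 0 -1; 0.3 0.03 6.95 0 0 0 -1")

```text
time: 6.1
tcp_pos: [0.6911, -0.011, 0.1384]
orientation: [3.141, -0.785, -0.209]
wrist_force: [0.3, 0.0, -0.4]
opening: 0.0856
finger_force: 0.0
```

Call:
send_rows(deltas="0 0 0 0 0 0 0; 0 0 0 0 0 0 0.2; 0 0 0 0 0 0 0.4; 0 0 0 0 0 0 0.6; 0 0 0 0 0 0 1; 0 0 0 0 0 0 1; 0 0 0 0 0 0 1", squeeze=60)

```text
time: 6.8
tcp_pos: [0.6911, -0.0111, 0.1385]
orientation: [3.141, -0.785, -0.209]
wrist_force: [-6.5, -1.5, 4.1]
opening: 0.0306
finger_force: 58.7
```

Call:
send_rows(deltas="0.35 0 -0.35 0 0 0 1; 0.7 0 -0.7 0 0 0 1; 1.05 0 -1.05 0 0 0 1; 1.4 0 -1.4 0 0 0 1; 1.75 0 -1.75 0 0 0 1; 2.1 0 -2.1 0 0 0 1; 2.5 0 -2.5 0 0 0 1; 2.5 0 -2.5 0 0 0 1")

```text
time: 7.6
tcp_pos: [0.6916, -0.011, 0.1747]
orientation: [3.142, -0.787, -0.209]
wrist_force: [1.0, -0.0, -2.5]
opening: 0.0308
finger_force: 59.3
```

Run:
```python
from h import *
p,P,E,K=wsee(); np.savez("w3",p=p,P=P); z=P[...,2]; o=observe();print(o["wrist_force"].round(1),o["opening"])
r=np.hypot(P[...,0]-.65,P[...,1]);m=(z>.165)&(z<.20)&(r<.085)&(p.astype(int).min(-1)>120)
a=P[m];A=np.c_[a[:,:2]-[.65,0],np.ones(len(a))];s=np.linalg.lstsq(A,a[:,2],rcond=None)[0];print("plane slope",len(a),s.round(4))
cv2.imwrite("pics/w3.png",p[...,::-1])
goto([.50,.03,.25],45,-12)
goto([.463,.329,.20],45,17)
```

```text
[ 0.7 -0.2 -2.5] 0.030366348339637986
plane slope 16029 [-0.014   0.0024  0.1821]
t 7.65 tcp [ 0.6913 -0.011   0.174 ] -> [0.5415 0.0212 0.2076] delta [ -8.46  -0.04 -13.22] [-0. -0.  0.] rows>= 3.1
t 7.65 tcp [ 0.6913 -0.011   0.174 ] -> [0.5036 0.3414 0.1576] delta [-19.31 -30.58 -17.01] [ 0.358 -0.    -0.357] rows>= 8.0
```

Call:
send_rows(deltas="-0.9 0 -1.1 0 0 0 1; -1.9 0 -2.9 0 0 0 1; -3.1 0 -5 0 0 0 1; -4.4 0 -7.1 0 0 0 1; -5.7 0 -9.2 0 0 0 1; -6.9 0 -11 0 0 0 1; -7.9 0 -12.5 0 0 0 1; -8.46 0 -13.2 0 0 0 1; -8.46 0 -13.2 0 0 0 1")

```text
time: 8.55
tcp_pos: [0.541, 0.021, 0.2072]
orientation: [3.142, -0.785, -0.209]
wrist_force: [1.0, -0.8, -2.7]
opening: 0.0307
finger_force: 59.6
```

Run:
```python
from h import *
goto([.463,.329,.20],45,17)
# refine tray from top/side clouds + wrist w1
for n in("top","side"):
    Q=np.load(n+".npz")["P"]
    m=(np.hypot(Q[...,0]-.463,Q[...,1]-.329)<.15)&(Q[...,2]>.011)&(Q[...,2]<.024);a=Q[m]
    print(n,cv2.minAreaRect((a[:,:2]*1000).astype(np.float32)))
    f=Q[(np.hypot(Q[...,0]-.463,Q[...,1]-.329)<.05)];print("floor z",np.median(f[:,2]).round(4))
```

```text
t 8.55 tcp [0.541  0.021  0.2072] -> [0.5036 0.3414 0.1576] delta [-10.79 -30.57  -3.78] [ 0.358  0.    -0.357] rows>= 6.5
top ((462.76031494140625, 327.36749267578125), (183.89508056640625, 186.2844696044922), 16.732751846313477)
floor z 0.0027
side ((462.8000183105469, 330.84375), (190.6774444580078, 188.60789489746094), 16.88880157470703)
floor z 0.0048
```

Call:
send_rows(deltas="-1 -3 -0.4 0.036 0 -0.036 1; -2.2 -6.2 -0.8 0.072 0 -0.072 1; -3.4 -9.6 -1.2 0.11 0 -0.11 1; -4.6 -13 -1.6 0.15 0 -0.15 1; -5.8 -16.4 -2 0.19 0 -0.19 1; -7 -19.8 -2.4 0.23 0 -0.23 1; -8.2 -23.2 -2.8 0.27 0 -0.27 1; -9.4 -26.6 -3.2 0.31 0 -0.31 1; -10.4 -29.4 -3.6 0.343 0 -0.343 1; -10.79 -30.57 -3.78 0.358 0 -0.357 1")

```text
time: 9.55
tcp_pos: [0.5041, 0.3432, 0.1565]
orientation: [-3.14, -0.785, 0.299]
wrist_force: [-0.1, -0.6, -2.1]
opening: 0.0306
finger_force: 59.9
```

Call:
send_rows(deltas="0 0 0 0 0 0 1; 0 0 0 0 0 0 1; 0 0 0 0 0 0 1")

```text
time: 9.85
tcp_pos: [0.5045, 0.3402, 0.1577]
orientation: [-3.141, -0.785, 0.294]
wrist_force: [-0.5, -1.9, -2.0]
opening: 0.0306
finger_force: 59.9
```

Run:
```python
from h import *
p,P,E,K=wsee(); np.savez("w4",p=p,P=P); z=P[...,2]; o=observe();print(o["wrist_force"].round(1),o["opening"],o["orientation"].round(3))
cv2.imwrite("pics/w4.png",cv2.resize(p[...,::-1],(768,576)))
m=(np.hypot(P[...,0]-.463,P[...,1]-.329)<.15)&(z>.011)&(z<.024);a=P[m];print("tray",len(a),cv2.minAreaRect((a[:,:2]*1000).astype(np.float32)))
m=(np.hypot(P[...,0]-.463,P[...,1]-.329)<.12)&(z>.155)&(z<.18)&(p.astype(int).min(-1)>120);a=P[m];print("lid",len(a),a.min(0),a.max(0),cv2.minEnclosingCircle((a[:,:2]*1000).astype(np.float32)));A=np.c_[a[:,:2]-[.463,.329],np.ones(len(a))];print(np.linalg.lstsq(A,a[:,2],rcond=None)[0])
goto([.463,.329,.10],45,17)
```

```text
[-0.2 -0.2 -2.3] 0.030333217102413653 [-3.14  -0.786  0.294]
tray 0 ((0.0, 0.0), (0.0, 0.0), 0.0)
lid 16030 [0.40543582 0.25503482 0.16126943] [0.53967003 0.4031278  0.16849855] ((466.0477600097656, 329.4812316894531), 74.4546127319336)
[-0.01533386 -0.00388455  0.16518528]
t 9.9 tcp [0.5045 0.3403 0.1577] -> [0.5036 0.3414 0.0576] delta [-7.12 -0.12  7.04] [ 0.001 -0.    -0.002] rows>= 2.0
```

View pics/w4.png

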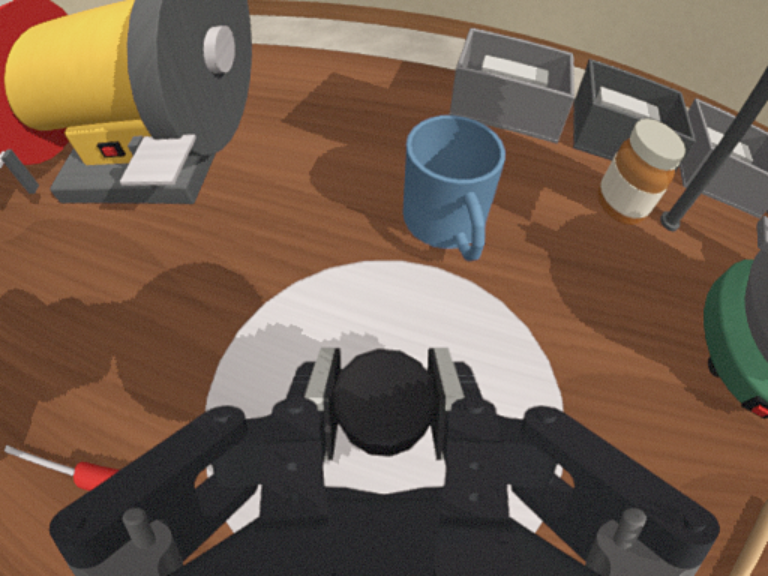

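The lid hangs level in the grip, knob at (384,400). The tray is hidden beneath it. I'll lower it to about 10 mm above the floor, then set it down slowly.

Call:
send_rows(deltas="-1 0 0.9 0 0 0 1; -2.2 0 2.1 0 0 0 1; -3.5 0 3.3 0 0 0 1; -4.8 0 4.6 0 0 0 1; -6 0 5.8 0 0 0 1; -7.2 -0.1 6.9 0 0 0 1; -8.3 -0.1 7.9 0 0 0 1; -9.1 -0.1 8.7 0 0 0 1; -9.55 -0.1 9.15 0 0 0 1; -9.65 -0.1 9.25 0 0 0 1")

```text
time: 10.9
tcp_pos: [0.519, 0.3387, 0.0599]
orientation: [-3.137, -0.717, 0.317]
wrist_force: [-0.5, -0.2, -3.5]
opening: 0.0305
finger_force: 60.0
```

Call:
send_rows(deltas="0 0 0 0 0 0 1; 0 0 0 0 0 0 1; -0.1 0 0.1 0 0 0 1; -0.2 0 0.2 0 0 0 1; -0.3 0 0.3 0 0 0 1; -0.4 0 0.4 0 0 0 1; -0.5 0 0.5 0 0 0 1")

```text
time: 11.6
tcp_pos: [0.5195, 0.339, 0.056]
orientation: [-3.136, -0.712, 0.316]
wrist_force: [-0.0, -0.4, -2.6]
opening: 0.0305
finger_force: 60.0
```

Run:
```python
from h import *
o=observe();print(o["joints"].round(3),o["orientation"].round(3),o["tcp_pos"].round(4))
```

```text
[ 0.419  0.439  1.971 -1.232  0.066  2.88 ] [-3.136 -0.712  0.316] [0.5195 0.339  0.056 ]
```

The wrist hit its range limit (q4 at -1.23, q6 at 2.88) and the lid is tilted about 4°. I'll go back up to level, then turn the tool sideways about the vertical to yaw ~75°, so the low pose is reachable with q4 positive.

Run:
```python
from h import *
goto([.460,.329,.17],45,17)
```

```text
t 11.6 tcp [0.5195 0.339  0.056 ] -> [0.5006 0.3414 0.1276] delta [ 3.37 -0.85 -6.54] [-0.018  0.074  0.014] rows>= 1.5
```

Call:
send_rows(deltas="0.3 -0.1 -0.7 0 0.01 0 1; 0.8 -0.2 -1.6 -0.005 0.02 0.004 1; 1.3 -0.3 -2.6 -0.008 0.03 0.006 1; 1.8 -0.45 -3.6 -0.01 0.04 0.008 1; 2.3 -0.6 -4.6 -0.013 0.05 0.01 1; 2.9 -0.7 -5.6 -0.015 0.065 0.012 1; 3.37 -0.85 -6.54 -0.018 0.074 0.014 1; 3.37 -0.85 -6.54 -0.018 0.074 0.014 1; 3.37 -0.85 -6.54 -0.018 0.074 0.014 1")

```text
time: 12.5
tcp_pos: [0.5006, 0.3414, 0.1278]
orientation: [-3.141, -0.786, 0.297]
wrist_force: [0.1, -0.6, -2.8]
opening: 0.0308
finger_force: 60.0
```

Run:
```python
from h import *
o=observe();print(o["joints"].round(3),o["orientation"].round(3))
goto([.460,.329,.18],45,46)
```

```text
[ 0.462  0.28   2.003 -0.976  0.14   2.659] [-3.141 -0.786  0.297]
t 12.5 tcp [0.5006 0.3414 0.1278] -> [0.4895 0.3595 0.1376] delta [ 0.32 -2.06 -1.07] [ 0.358 -0.001 -0.357] rows>= 3.4
```

Call:
send_rows(deltas="1.2 0 -1.2 0 0 0 1; 2.8 0 -2.8 0 0 0 1; 4.2 0 -4.2 0 0 0 1; 5.2 -0.2 -5.3 0.04 0 -0.04 1; 5.2 -0.5 -5.5 0.09 0 -0.09 1; 5.2 -0.8 -5.7 0.14 0 -0.14 1; 5.2 -1.1 -5.9 0.19 0 -0.19 1; 5.2 -1.4 -6 0.24 0 -0.24 1; 5.2 -1.7 -6.1 0.3 0 -0.3 1; 5.2 -2.06 -6.2 0.358 0 -0.357 1")

```text
time: 13.5
tcp_pos: [0.4876, 0.3552, 0.204]
orientation: [-3.14, -0.768, 0.724]
wrist_force: [-0.0, 0.1, -3.7]
opening: 0.0303
finger_force: 60.1
```

Run:
```python
from h import *
o=observe();print(o["joints"].round(3),o["orientation"].round(3),o["opening"])
goto([.460,.329,.24],45,75)
```

```text
[0.287 0.123 1.944 0.725 0.462 0.576] [-3.14  -0.768  0.724] 0.030308472460596855
t 13.5 tcp [0.4876 0.3552 0.204 ] -> [0.471  0.37   0.1976] delta [-0.64 -2.2   0.28] [ 0.408  0.016 -0.417] rows>= 3.9
```

Run:
```python
from h import *
goto([.460,.329,.24],45,62)
```

```text
t 13.5 tcp [0.4876 0.3552 0.204 ] -> [0.4799 0.3665 0.1976] delta [-0.32 -1.35  0.58] [ 0.249  0.017 -0.255] rows>= 2.4
```

Call:
send_rows(deltas="-0.1 -0.2 0.1 0.04 0 -0.04 1; -0.1 -0.5 0.2 0.09 0.005 -0.09 1; -0.2 -0.8 0.3 0.14 0.01 -0.14 1; -0.3 -1.1 0.5 0.2 0.015 -0.2 1; -0.32 -1.35 0.58 0.249 0.017 -0.255 1; -0.32 -1.35 0.58 0.249 0.017 -0.255 1; -0.32 -1.35 0.58 0.249 0.017 -0.255 1")

```text
time: 14.2
tcp_pos: [0.4804, 0.3661, 0.1976]
orientation: [-3.141, -0.785, 1.076]
wrist_force: [-0.6, -0.2, -3.2]
opening: 0.0303
finger_force: 60.0
```

Run:
```python
from h import *
o=observe();print(o["joints"].round(3),o["orientation"].round(3),o["opening"])
goto([.460,.329,.064],45,62)
p,P,E,K=wsee();z=P[...,2]
m=(np.hypot(P[...,0]-.46,P[...,1]-.329)<.1)&(z>.19)&(z<.215)&(p.astype(int).min(-1)>120);a=P[m];print("lid",len(a),cv2.minEnclosingCircle((a[:,:2]*1000).astype(np.float32)));A=np.c_[a[:,:2]-[.46,.329],np.ones(len(a))];print(np.linalg.lstsq(A,a[:,2],rcond=None)[0])
m=(np.hypot(P[...,0]-.463,P[...,1]-.329)<.15)&(z>.011)&(z<.024);print("trayrim",m.sum())
```

```text
[0.172 0.186 1.897 0.944 0.756 0.052] [-3.141 -0.785  1.076] 0.030329751611982644
t 14.2 tcp [0.4804 0.3661 0.1976] -> [0.4799 0.3665 0.0216] delta [-12.44  -0.06  12.46] [ 0.004  0.    -0.005] rows>= 3.5
lid 16022 ((461.6536865234375, 330.8340148925781), 74.41569519042969)
[-0.00842322 -0.01345686  0.20515723]
trayrim 0
```

Call:
send_rows(deltas="-1 0 1 0 0 0 1; -2.5 0 2.5 0 0 0 1; -4.2 0 4.2 0 0 0 1; -6 0 6 0 0 0 1; -7.7 0 7.7 0 0 0 1; -9.3 0 9.3 0 0 0 1; -10.7 0 10.7 0 0 0 1; -11.7 0 11.7 0 0 0 1; -12.3 0 12.3 0 0 0 1; -12.4 0 12.4 0 0 0 1")

```text
time: 15.25
tcp_pos: [0.4798, 0.3666, 0.0218]
orientation: [-3.14, -0.784, 1.077]
wrist_force: [0.5, -0.2, -1.6]
opening: 0.0307
finger_force: 60.0
```

Call:
send_rows(deltas="0 0 0 0 0 0 1; 0 0 0 0 0 0 1; -0.1 0 0.1 0 0 0 1; -0.2 0 0.2 0 0 0 1; -0.3 0 0.3 0 0 0 1; -0.4 0 0.4 0 0 0 1")

```text
time: 15.85
tcp_pos: [0.4805, 0.3667, 0.0172]
orientation: [3.141, -0.787, 1.079]
wrist_force: [0.6, -0.1, -2.3]
opening: 0.0305
finger_force: 60.0
```

Run:
```python
from h import *
o=observe();print(o["joints"].round(3),o["orientation"].round(3),o["wrist_force"].round(2),o["tcp_pos"])
```

```text
[ 0.173  0.539  2.027  1.54   0.591 -0.696] [ 3.141 -0.787  1.079] [ 0.61 -0.14 -2.34] [0.48049081 0.36667446 0.01719806]
```

Call:
send_rows(deltas="-0.07 0 0.07 0 0 0 1; -0.14 0 0.14 0 0 0 1; -0.21 0 0.21 0 0 0 1; -0.28 0 0.28 0 0 0 1; -0.35 0 0.35 0 0 0 1; -0.35 0 0.35 0 0 0 1")

```text
time: 16.45
tcp_pos: [0.4804, 0.3667, 0.0122]
orientation: [3.141, -0.786, 1.079]
wrist_force: [-0.8, 0.6, -2.4]
opening: 0.0304
finger_force: 60.0
```

Call:
send_rows(deltas="-0.05 0 0.05 0 0 0 1; -0.1 0 0.1 0 0 0 1; -0.1 0 0.1 0 0 0 1")

```text
time: 16.75
tcp_pos: [0.4804, 0.3667, 0.0108]
orientation: [3.141, -0.786, 1.079]
wrist_force: [1.1, 0.4, -1.5]
opening: 0.0305
finger_force: 60.0
```

Call:
send_rows(deltas="-0.05 0 0.05 0 0 0 1; -0.1 0 0.1 0 0 0 1; -0.1 0 0.1 0 0 0 1")

```text
time: 17.05
tcp_pos: [0.4807, 0.3669, 0.0101]
orientation: [3.141, -0.788, 1.079]
wrist_force: [-2.4, -2.5, 5.0]
opening: 0.0305
finger_force: 61.1
```

Contact: the force went from -2.5 N to +5 N. I'll release and back away.

Call:
send_rows(deltas="0 0 0 0 0 0 0.3; 0 0 0 0 0 0 0.1; 0 0 0 0 0 0 -0.3; 0 0 0 0 0 0 -1; 0 0 0 0 0 0 -1; 0 0 0 0 0 0 -1; 0 0 0 0 0 0 -1; 0 0 0 0 0 0 -1")

```text
time: 17.85
tcp_pos: [0.4805, 0.3667, 0.0095]
orientation: [3.141, -0.787, 1.079]
wrist_force: [-0.1, -0.2, 0.0]
opening: 0.0855
finger_force: 0.0
```

Call:
send_rows(deltas="0.5 0 -1.5 0 0 0 -1; 1 0 -3.5 0 0 0 -1; 2 0 -6 0 0 0 -1; 3.5 0 -9 0 0 0 -1; 5.5 0 -12 0 0 0 -1; 8 0 -15 0 0 0 -1; 10 0 -17 0 0 0 -1; 10 0 -17 0 0 0 -1; 10 0 -17 0 0 0 -1")

```text
time: 18.75
tcp_pos: [0.4568, 0.3229, 0.2003]
orientation: [3.14, -0.787, 1.08]
wrist_force: [-0.4, 0.1, 0.2]
opening: 0.0852
finger_force: 0.0
```

Run:
```python
from h import *
o=observe();print(o["joints"].round(3),o["tcp_pos"].round(3))
p,P,E,K=wsee();z=P[...,2];g=p.astype(int)
cv2.imwrite("pics/w5.png",p[...,::-1])
r=np.hypot(P[...,0]-.462,P[...,1]-.33)
m=(r<.085)&(z>.014)&(z<.03)&(g.min(-1)>100);a=P[m&(r<.07)];A=np.c_[a[:,:2]-[.462,.33],np.ones(len(a))];print("lid plane",len(a),np.linalg.lstsq(A,a[:,2],rcond=None)[0].round(4))
k=P[(r<.03)&(z>.055)&(z<.07)&(g.sum(-1)<200)];print("knob",len(k),cv2.minEnclosingCircle((k[:,:2]*1000).astype(np.float32)),np.median(k[:,2]))
m=(r<.15)&(r>.08)&(z>.012)&(z<.024);a=P[m];print("tray",len(a),cv2.minAreaRect((a[:,:2]*1000).astype(np.float32)))
# sieve estimates
for n in("top","side"):
    d=np.load(n+".npz");Q=d["P"];q=d["p"].astype(int);rr=np.hypot(Q[...,0]-.49,Q[...,1]+.359)
    m=(rr<.12)&(q.min(-1)>120)&(q.max(-1)-q.min(-1)<40)&(Q[...,2]>-.002)&(Q[...,2]<.03);a=Q[m];print(n,len(a),cv2.minAreaRect((a[:,:2]*1000).astype(np.float32)))
goto([.42,-.20,.30],45,-4)
```

```text
[ 0.068  0.097  1.995  0.955  0.825 -0.038] [0.457 0.323 0.2  ]
lid plane 8786 [-0.0007  0.0013  0.0173]
knob 566 ((461.0269775390625, 330.3286437988281), 15.133554458618164) 0.06052414221511401
tray 1367 ((457.5251159667969, 357.36346435546875), (184.96742248535156, 240.10269165039062), 16.584489822387695)
top 1111 ((492.18707275390625, -360.0730895996094), (144.6263427734375, 157.6492462158203), 37.415279388427734)
side 291 ((460.86602783203125, -384.765380859375), (60.96100997924805, 152.4417266845703), 35.720359802246094)
t 18.8 tcp [0.4564 0.3229 0.1995] -> [ 0.4623 -0.203   0.2576] delta [-28.44  25.36 -36.71] [-0.813  0.     0.812] rows>= 10.6
```

View pics/w5.png

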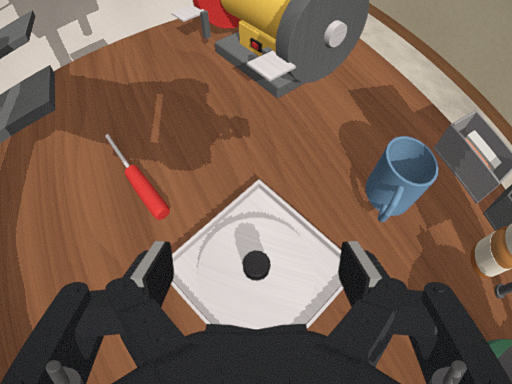

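The lid lies flat in the tray, knob up at (257,265), with a clear margin all round. Next is the sieve.

Run:
```python
from h import *
goto([.42,-.02,.27],45,29,False)
goto([.40,-.352,.20],45,-4,False)
```

```text
t 18.8 tcp [0.4564 0.3229 0.1995] -> [ 0.42 -0.02  0.27] delta [-17.58  12.98 -27.59] [-0.405 -0.     0.404] rows>= 7.0
t 18.8 tcp [0.4564 0.3229 0.1995] -> [ 0.4   -0.352  0.2  ] delta [-43.88  26.91 -44.01] [-0.813  0.     0.812] rows>= 13.5
```

Call:
send_rows(deltas="-1 1.5 -5 -0.04 0 0.04 -1; -3 2.8 -8 -0.09 0 0.09 -1; -5 4 -11 -0.14 0 0.14 -1; -7 5.3 -14 -0.18 0 0.18 -1; -9 6.7 -17 -0.22 0 0.22 -1; -11 8.2 -20 -0.26 0 0.26 -1; -13 9.7 -22.5 -0.3 0 0.3 -1; -15 11.2 -25 -0.35 0 0.35 -1; -17.58 12.98 -27.6 -0.405 0 0.404 -1; -17.58 12.98 -27.6 -0.405 0 0.404 -1")

```text
time: 19.8
tcp_pos: [0.4202, -0.0233, 0.27]
orientation: [-3.14, -0.786, 0.498]
wrist_force: [-0.2, -0.4, 0.0]
opening: 0.0854
finger_force: 0.0
```

Run:
```python
from h import *
o=observe();print(o["joints"].round(3),o["orientation"].round(3))
goto([.40,-.352,.21],45,-4,False)
```

```text
[-0.921 -0.301  2.144  0.821  1.275 -0.092] [-3.14  -0.786  0.498]
t 19.8 tcp [ 0.4202 -0.0233  0.27  ] -> [ 0.4   -0.352  0.21 ] delta [-16.59  27.9   -8.19] [-0.404 -0.001  0.401] rows>= 6.7
```

Call:
send_rows(deltas="-1.8 3 -0.9 -0.05 0 0.05 -1; -3.6 6 -1.8 -0.1 0 0.1 -1; -5.4 9 -2.7 -0.14 0 0.14 -1; -7.2 12 -3.6 -0.18 0 0.18 -1; -9 15 -4.5 -0.22 0 0.22 -1; -10.8 18 -5.4 -0.26 0 0.26 -1; -12.6 21 -6.3 -0.3 0 0.3 -1; -14.4 24.5 -7.2 -0.35 0 0.35 -1; -16.59 27.9 -8.2 -0.404 0 0.401 -1; -16.59 27.9 -8.2 -0.404 0 0.401 -1")

```text
time: 20.8
tcp_pos: [0.4023, -0.3505, 0.2092]
orientation: [-3.139, -0.786, -0.067]
wrist_force: [-0.5, 1.2, 0.2]
opening: 0.0853
finger_force: 0.0
```

Call:
send_rows(deltas="0 0 0 0 0 0 -1; 0 0 0 0 0 0 -1")

```text
time: 21.0
tcp_pos: [0.4028, -0.3476, 0.211]
orientation: [3.141, -0.787, -0.06]
wrist_force: [-1.2, 0.1, 0.3]
opening: 0.0852
finger_force: 0.0
```

```bash
cat >> h.py <<'E'
def sieve(P,p,c,z0=0.,tag=""):
    """disc edge circle, ear hole axis from a wrist picture; c approx centre, z0 underside height"""
    g=p.astype(int);z=P[...,2]-z0;r=np.hypot(P[...,0]-c[0],P[...,1]-c[1])
    steel=(g.min(-1)>90)&(g.max(-1)-g.min(-1)<45)
    rim=P[steel&(z>.012)&(z<.022)&(r<.08)]
    k=P[(r<.03)&(z>.054)&(z<.066)&(g.sum(-1)<200)]
    print(tag,"rim",len(rim),circ(rim) if len(rim)>20 else "","grip top",len(k),cv2.minEnclosingCircle((k[:,:2]*1000).astype(np.float32)) if len(k) else "",np.median(k[:,2]).round(4) if len(k) else "")
    e=steel&(r>.077)&(r<.105)&(z>-.004)&(z<.012);ears=[]
    n,l=cv2.connectedComponents(e.astype(np.uint8))
    for i in range(1,n):
        if (l==i).sum()>40:
            a=P[l==i];v,u=np.nonzero(l==i);hull=cv2.minAreaRect((a[:,:2]*1000).astype(np.float32));ears.append(hull[0]);print(" ear",len(a),a.mean(0).round(4),hull,"px",u.mean().round(0),v.mean().round(0))
    return ears
E
python3 - <<'E'
from h import *
o=observe();print(o["joints"].round(3),o["orientation"].round(3),o["tcp_pos"].round(4))
p,P,E,K=wsee();np.savez("w6",p=p,P=P,E=E,K=K)
sieve(P,p,[.492,-.36])
for r in cams.cut_out("wrist","sieve"): print(np.round(r["bbox"]),r["confidence"])
cv2.imwrite("pics/w6.png",cv2.resize(p[...,::-1],(768,576),interpolation=cv2.INTER_CUBIC))
E
```

```text
[-1.344  0.088  1.974  0.91   1.036 -0.184] [ 3.141 -0.787 -0.06 ] [ 0.4028 -0.3476  0.211 ]
 rim 901 (array([ 0.4928, -0.359 ]), np.float64(0.07)) grip top 286 ((492.97210693359375, -359.091796875), 13.07895565032959) 0.0596
 ear 308 [ 0.499  -0.2712  0.0044] ((501.1293029785156, -271.444091796875), (25.35409164428711, 34.719459533691406), 85.31110382080078) px 199.0 218.0
 ear 270 [ 0.4857 -0.4475  0.0045] ((485.9798583984375, -447.4994201660156), (23.749744415283203, 31.254846572875977), 85.15301513671875) px 323.0 219.0
[194. 169. 330. 268.] 0.7
[368. 177. 432. 256.] 0.61
[ 92. 277. 201. 380.] 0.59
[304. 294. 392. 376.] 0.56
[452. 196. 512. 304.] 0.55
```

View pics/w6.png

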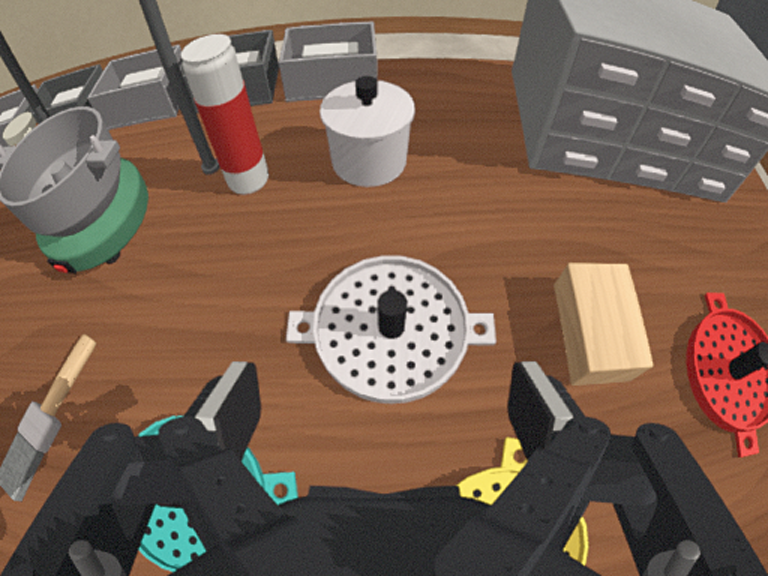

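The sieve is centred at (391,328) with ears at (303,327) and (480,328). The neighbouring yellow, turquoise and red ones are clear of the approach. I'll refine the hole axis.

```bash
cat >> h.py <<'E'
def ray(u,v,E,K,z):
    x=(u-K[0,2])/K[0,0];y=(v-K[1,2])/K[1,1];r=np.hypot(x,y)+1e-9;k=np.tan(r)/r
    T=np.linalg.inv(E);d=T[:3,:3]@[x*k,y*k,1];return T[:3,3]+d*(z-T[2,3])/d[2]
E
python3 - <<'E'
from h import *
w=np.load("w6.npz");p=w["p"].astype(int);h=[]
for u0,v0 in((202,218),(320,218)):
    s=p[v0-7:v0+8,u0-7:u0+8];wt=np.clip(120-s[...,2],0,None).astype(float);vv,uu=np.mgrid[-7:8,-7:8];wt[np.hypot(uu,vv)>6]=0
    u,v=u0+(wt*uu).sum()/wt.sum(),v0+(wt*vv).sum()/wt.sum();q=ray(u,v,w["E"],w["K"],.004);h.append(q);print(round(u,1),round(v,1),q.round(4))
d=h[0]-h[1];print("len",np.hypot(*d[:2]),"yaw",np.degrees(np.arctan2(-d[0],d[1])),"mid",(h[0]+h[1])/2)
goto([.493,-.359,.042],45,-4.6)
E
```

```text
201.8 217.9 [ 0.4983 -0.2757  0.004 ]
319.5 219.0 [ 0.4863 -0.443   0.004 ]
len 0.1677661987501162 yaw -4.1059604963639025 mid [ 0.49226818 -0.35932897  0.004     ]
t 21.1 tcp [ 0.4027 -0.348   0.2115] -> [ 5.353e-01 -3.624e-01 -4.000e-04] delta [-5.62  0.59 24.39] [-0.012 -0.002  0.015] rows>= 5.0
```

Call:
send_rows(deltas="-1 0.1 4 0 0 0 -1; -2 0.2 8 -0.003 0 0.003 -1; -3 0.3 12 -0.004 0 0.005 -1; -4 0.4 16 -0.005 0 0.007 -1; -4.8 0.5 19.5 -0.006 -0.001 0.009 -1; -5.3 0.55 22 -0.007 -0.002 0.01 -1; -5.6 0.6 23.7 -0.007 -0.002 0.01 -1; -5.65 0.6 24.4 -0.007 -0.002 0.01 -1; -5.65 0.6 24.4 -0.007 -0.002 0.01 -1; -5.65 0.6 24.4 -0.007 -0.002 0.01 -1")

```text
time: 22.1
tcp_pos: [0.5347, -0.3638, 0.0001]
orientation: [3.141, -0.786, -0.074]
wrist_force: [0.9, -0.3, 0.3]
opening: 0.0851
finger_force: 0.0
```

Run:
```python
from h import *
o=observe();print(o["joints"].round(3),o["orientation"].round(3),o["wrist_force"].round(1))
goto([.4927,-.3592,.042],45,-4.2)
```

```text
[-1.059  0.646  1.872  1.411  0.64  -0.619] [ 3.141 -0.786 -0.074] [ 0.9 -0.3  0.3]
t 22.1 tcp [ 5.347e-01 -3.638e-01  1.000e-04] -> [ 5.350e-01 -3.623e-01 -4.000e-04] delta [-0.02 -0.15  0.06] [ 0.001 -0.001 -0.001] rows>= 0.0
```

Reached. I'll correct by 1.5 mm along the closing axis and grip.

Call:
send_rows(deltas="0 -0.15 0.05 0 0 0 -1; 0 -0.15 0.05 0 0 0 -1; 0 -0.15 0.05 0 0 0 0.2; 0 -0.15 0.05 0 0 0 0.4; 0 -0.15 0.05 0 0 0 0.6; 0 -0.15 0.05 0 0 0 1; 0 -0.15 0.05 0 0 0 1; 0 -0.15 0.05 0 0 0 1; 0 -0.15 0.05 0 0 0 1", squeeze=70)

```text
time: 23.0
tcp_pos: [0.5352, -0.3624, -0.001]
orientation: [-3.141, -0.786, -0.075]
wrist_force: [-3.4, 0.4, 4.5]
opening: 0.0249
finger_force: 68.3
```

Call:
send_rows(deltas="0.4 0 -0.4 0 0 0 1; 1 0 -1 0 0 0 1; 2.5 0 -2.5 0 0 0 1; 4.5 0 -4.5 0 0 0 1; 6.5 0 -6.5 0 0 0 1; 8.5 0 -8.5 0 0 0 1; 10.5 0 -10.5 0 0 0 1; 12.5 0 -12.5 0 0 0 1; 14 0 -14 0 0 0 1; 14.1 0 -14.1 0 0 0 1")

```text
time: 24.0
tcp_pos: [0.5355, -0.3627, 0.2006]
orientation: [3.138, -0.787, -0.072]
wrist_force: [-0.1, -0.7, -3.3]
opening: 0.0246
finger_force: 68.8
```

Run:
```python
from h import *
o=observe();print(o["joints"].round(3),o["orientation"].round(3),o["wrist_force"].round(1),o["opening"])
p,P,E,K=wsee();np.savez("w7",p=p,P=P,E=E,K=K)
sieve(P,p,[.4927,-.3592],.20)
c=np.array([.649,-.003]);x=np.array([np.cos(-.208),np.sin(-.208)])
s=c-x*.15;goto([*s,.25],45,-11.9)
```

```text
[-1.056  0.294  1.747  0.917  0.834  0.037] [ 3.138 -0.787 -0.072] [-0.1 -0.7 -3.3] 0.02455303381499083
 rim 3246 (array([ 0.4946, -0.3585]), np.float64(0.0688)) grip top 3467 ((485.2636413574219, -358.5674133300781), 28.790048599243164) 0.2611
 ear 912 [ 0.5034 -0.2694  0.2065] ((500.2279052734375, -271.5645446777344), (22.41606330871582, 30.6513614654541), 84.74166107177734) px 114.0 272.0
 ear 880 [ 0.4898 -0.4484  0.2071] ((487.30157470703125, -445.8375244140625), (22.136049270629883, 30.261089324951172), 85.85043334960938) px 398.0 272.0
t 24.05 tcp [ 0.5351 -0.3622  0.1987] -> [0.5437 0.0192 0.2076] delta [ -0.75 -38.1   -2.04] [-0.094 -0.     0.095] rows>= 7.6
```

Call:
send_rows(deltas="0 -2 -0.1 -0.005 0 0.005 1; -0.1 -5.5 -0.3 -0.015 0 0.015 1; -0.2 -9.5 -0.5 -0.025 0 0.025 1; -0.3 -13.5 -0.7 -0.035 0 0.035 1; -0.4 -17.5 -0.9 -0.045 0 0.045 1; -0.5 -21.5 -1.1 -0.055 0 0.055 1; -0.6 -25.5 -1.4 -0.065 0 0.065 1; -0.7 -29.5 -1.6 -0.075 0 0.075 1; -0.75 -33.5 -1.8 -0.085 0 0.085 1; -0.75 -36.5 -2 -0.094 0 0.095 1")

```text
time: 25.05
tcp_pos: [0.5398, -0.025, 0.2011]
orientation: [3.141, -0.768, -0.198]
wrist_force: [-0.3, 0.0, -3.1]
opening: 0.0244
finger_force: 69.3
```

Call:
send_rows(deltas="0 -1 0 0 0 0 1; 0 -1.6 0 0 0 0 1; 0 -1.6 0 0 0 0 1; 0 -1.6 0 0 0 0 1")

```text
time: 25.45
tcp_pos: [0.5435, -0.0114, 0.2019]
orientation: [3.141, -0.769, -0.198]
wrist_force: [0.1, 0.0, -2.5]
opening: 0.0243
finger_force: 69.3
```

```bash
cat >> h.py <<'E'
def holes(p,E,K,z,guess):
    """hole centres of the held sieve; guess = pixel seeds; refined on the dark blob inside the ear"""
    out=[]
    for u0,v0 in guess:
        for _ in range(3):
            a,b=int(round(u0)),int(round(v0));R=13;s=p[b-R:b+R+1,a-R:a+R+1].astype(float).sum(-1)
            vv,uu=np.mgrid[-R:R+1,-R:R+1];lo,hi=np.percentile(s,10),np.percentile(s,85);wt=np.clip((hi+lo)/2-s,0,None);wt[np.hypot(uu,vv)>11]=0
            if wt.sum(): u0,v0=a+(wt*uu).sum()/wt.sum(),b+(wt*vv).sum()/wt.sum()
        out.append(ray(u0,v0,E,K,z));print("hole px",round(u0,1),round(v0,1),out[-1].round(4))
    d=out[0]-out[1];print("len",np.hypot(*d[:2]).round(4),"yaw",np.degrees(np.arctan2(-d[0],d[1])).round(2),"mid",((out[0]+out[1])/2).round(4));return out
E
python3 - <<'E'
from h import *
o=observe();print(o["joints"].round(3),o["orientation"].round(4),o["tcp_pos"].round(4),o["opening"])
p,P,E,K=wsee();np.savez("w8",p=p,P=P,E=E,K=K)
print(ray(0,0,E,K,0)[:0]);h=holes(p,E,K,.205,((114,272),(398,272)))
z=P[...,2];L=(P[...,:2]-[.649,-.003])@np.array([[np.cos(-.208),np.sin(-.208)],[-np.sin(-.208),np.cos(-.208)]]).T
for s in(1,-1):
    b=(abs(L[...,1]*s-.084)<.012)&(abs(L[...,0])<.015)&(z>.146)&(z<.17)
    if b.sum(): v,u=np.nonzero(b);print("peg",s,b.sum(),P[b].mean(0).round(4),P[b].max(0).round(4),u.mean().round(1),v.mean().round(1))
cv2.imwrite("pics/w8.png",cv2.resize(p[...,::-1],(768,576),interpolation=cv2.INTER_CUBIC))
E
```

```text
[-0.259 -0.004  2.087  0.145  0.293  1.388] [ 3.1406 -0.7695 -0.1982] [ 0.5435 -0.0114  0.2019] 0.02427535434291336
[]
hole px 122.1 280.4 [0.5181 0.0811 0.205 ]
hole px 389.0 279.7 [ 0.4853 -0.0846  0.205 ]
len 0.1689 yaw -11.22 mid [ 0.5017 -0.0017  0.205 ]
peg 1 77 [0.6635 0.0776 0.1525] [0.6674 0.0822 0.1586] 146.1 144.7
peg -1 75 [ 0.6291 -0.0848  0.1529] [ 0.6338 -0.0817  0.1579] 313.9 144.2
```

View pics/w8.png

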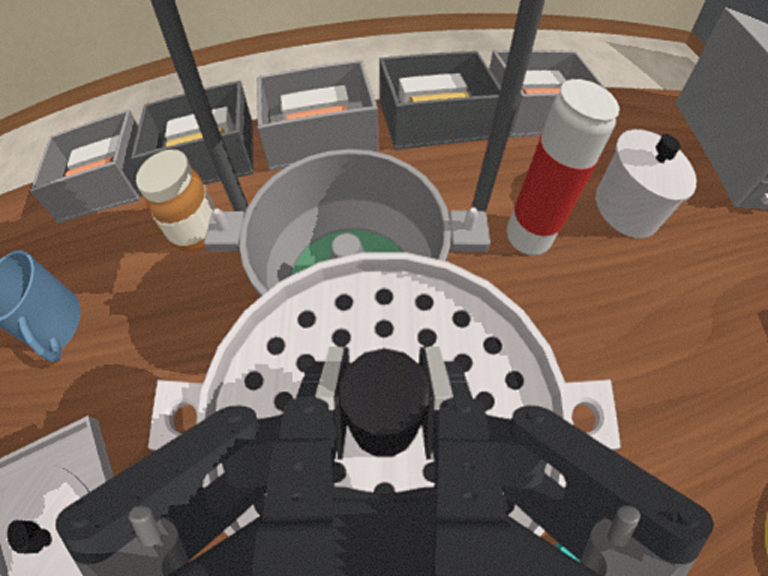

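The sieve hangs level with its ear holes at (183,420) and (588,420). The pegs are ahead at (219,217) and (471,217), and the bowl mouth is open. That was my tenth picture, so from here on I use numbers only. I'll refine the pegs and the bowl rim.

```bash
cat >> h.py <<'E'
from scipy.optimize import least_squares
def pegs(P,zr=(.145,.153)):
    yaw=-.208;L=(P[...,:2]-[.649,-.003])@np.array([[np.cos(yaw),np.sin(yaw)],[-np.sin(yaw),np.cos(yaw)]]).T;z=P[...,2];out=[]
    for s in(1,-1):
        b=(abs(L[...,1]*s-.084)<.010)&(abs(L[...,0])<.012)&(z>zr[0])&(z<zr[1]);a=P[b][:,:2]
        if len(a)<8: print("peg",s,len(a));continue
        f=least_squares(lambda c:np.hypot(*(a-c).T)-.004,a.mean(0)+[.003,.001*s],loss="soft_l1",f_scale=.001);out.append(f.x);print("peg",s,len(a),f.x.round(4),"rms",np.sqrt(np.mean(f.fun**2)).round(5))
    if len(out)==2: d=out[0]-out[1];print(" sep",np.hypot(*d).round(4),"yaw",np.degrees(np.arctan2(-d[0],d[1])).round(2),"mid",((out[0]+out[1])/2).round(4))
E
python3 - <<'E'
from h import *
w1=np.load("w1.npz");A=wcloud(w1["d"],w1["E"],w1["K"]);B=np.load("w8.npz")["P"]
pegs(A);pegs(B)
z=B[...,2];r=np.hypot(B[...,0]-.649,B[...,1]+.003);a=B[(abs(z-.140)<.0025)&(r>.064)&(r<.0745)];th=np.degrees(np.arctan2(a[:,1]+.003,a[:,0]-.649));print("bowl rim",len(a),circ(a),np.percentile(th,[5,50,95]).round(0))
f=least_squares(lambda c:np.hypot(*(a[:,:2]-c).T)-.0695,[.649,-.003],loss="soft_l1",f_scale=.002);print(f.x.round(4))
goto([.503,.028,.235],45,-11.9)
goto([.6489,-.0035,.222],45,-11.9)
E
```

```text
peg 1 34 [0.6657 0.0784] rms 0.00039
peg -1 35 [ 0.6313 -0.0859] rms 0.0004
 sep 0.1678 yaw -11.83 mid [ 0.6485 -0.0038]
peg 1 47 [0.6656 0.0785] rms 0.00052
peg -1 43 [ 0.6314 -0.086 ] rms 0.00044
 sep 0.1681 yaw -11.75 mid [ 0.6485 -0.0038]
bowl rim 1239 (array([ 0.6472, -0.0035]), np.float64(0.0694)) [-114.    7.  115.]
[ 0.647  -0.0037]
t 25.5 tcp [ 0.5437 -0.0116  0.2023] -> [0.5445 0.0193 0.1926] delta [-1.06 -3.05  0.33] [-0.005  0.015  0.006] rows>= 0.6
t 25.5 tcp [ 0.5437 -0.0116  0.2023] -> [ 0.6904 -0.0122  0.1796] delta [ 8.75 -2.85 11.65] [-0.005  0.015  0.006] rows>= 3.0
```

Call:
send_rows(deltas="0.5 -0.3 0.7 0 0.003 0 1; 1.4 -0.7 2 -0.002 0.006 0.002 1; 2.6 -1.1 3.6 -0.003 0.01 0.004 1; 3.8 -1.5 5.2 -0.004 0.013 0.006 1; 5 -1.9 6.8 -0.005 0.015 0.007 1; 6.2 -2.3 8.4 -0.005 0.015 0.007 1; 7.4 -2.6 9.9 -0.005 0.015 0.007 1; 8.3 -2.75 11.1 -0.005 0.015 0.007 1; 8.72 -2.82 11.6 -0.005 0.015 0.007 1; 8.72 -2.82 11.6 -0.005 0.015 0.007 1")

```text
time: 26.5
tcp_pos: [0.6907, -0.0126, 0.1804]
orientation: [-3.141, -0.787, -0.209]
wrist_force: [0.4, 0.4, -3.8]
opening: 0.0246
finger_force: 69.3
```

Call:
send_rows(deltas="0 0 0 0 0 0 1; 0 0 0 0 0 0 1; 0 0 0 0 0 0 1")

```text
time: 26.8
tcp_pos: [0.6901, -0.0122, 0.1815]
orientation: [-3.141, -0.788, -0.208]
wrist_force: [-0.5, 0.3, -3.6]
opening: 0.0246
finger_force: 69.3
```

Run:
```python
from h import *
o=observe();print(o["joints"].round(3),o["orientation"].round(4),o["tcp_pos"].round(4),o["opening"],o["wrist_force"].round(1))
p,P,E,K=wsee();np.savez("w9",p=p,P=P,E=E,K=K)
h=holes(p,E,K,.184,((122,280),(391,280)))
sieve(P,p,[.6485,-.0038],.180)
goto([.6485,-.0038,.205],45,-11.8)
```

```text
[-0.178  0.341  1.739 -0.076  0.275  1.665] [-3.1407 -0.7877 -0.2084] [ 0.6901 -0.0122  0.1815] 0.024629678160121623 [-0.5  0.3 -3.6]
hole px 124.6 282.8 [0.6636 0.0788 0.184 ]
hole px 386.8 283.7 [ 0.629  -0.0823  0.184 ]
len 0.1648 yaw -12.12 mid [ 0.6463 -0.0018  0.184 ]
 rim 3460 (array([ 0.6499, -0.0026]), np.float64(0.0688)) grip top 3439 ((641.6244506835938, -3.103106737136841), 27.864280700683594) 0.2418
 ear 912 [0.6705 0.0846 0.1877] ((667.0625, 82.95602416992188), (22.695884704589844, 30.677717208862305), 77.40179443359375) px 114.0 272.0
 ear 868 [ 0.6331 -0.0913  0.1876] ((631.1336669921875, -88.4488754272461), (21.358203887939453, 30.364450454711914), 78.29694366455078) px 399.0 273.0
t 26.85 tcp [ 0.6901 -0.0122  0.1815] -> [ 0.69   -0.0125  0.1626] delta [-1.34  0.03  1.33] [ 0.001 -0.002 -0.002] rows>= 0.4
```

The kinematic estimate (0.6484, -0.0034) and the ear centroids (0.648, -0.003) both agree with the peg midpoint (0.6485, -0.0038). I'll lower onto the pegs, watching the force.

Call:
send_rows(deltas="-0.3 0.02 0.3 0.001 -0.002 -0.002 1; -0.7 0.04 0.7 0.001 -0.002 -0.002 1; -1.1 0.04 1.1 0.001 -0.002 -0.002 1; -1.4 0.05 1.4 0.001 -0.002 -0.002 1; -1.55 0.05 1.55 0.001 -0.002 -0.002 1; -1.55 0.05 1.55 0.001 -0.002 -0.002 1")

```text
time: 27.45
tcp_pos: [0.6902, -0.0128, 0.1588]
orientation: [3.141, -0.785, -0.205]
wrist_force: [0.3, 0.8, -3.4]
opening: 0.0247
finger_force: 69.3
```

Call:
send_rows(deltas="-0.1 0 0.1 0 0 0 1; -0.2 0 0.2 0 0 0 1; -0.3 0 0.3 0 0 0 1; -0.4 0 0.4 0 0 0 1; -0.5 0 0.5 0 0 0 1")

```text
time: 27.95
tcp_pos: [0.6903, -0.0127, 0.1521]
orientation: [3.141, -0.785, -0.205]
wrist_force: [-0.4, 1.3, -2.4]
opening: 0.0244
finger_force: 69.3
```

Call:
send_rows(deltas="-0.1 0 0.1 0 0 0 1; -0.2 0 0.2 0 0 0 1; -0.3 0 0.3 0 0 0 1; -0.4 0 0.4 0 0 0 1; -0.5 0 0.5 0 0 0 1; -0.5 0 0.5 0 0 0 1")

```text
time: 28.55
tcp_pos: [0.6902, -0.0127, 0.1449]
orientation: [3.141, -0.785, -0.205]
wrist_force: [-0.8, -0.3, -3.6]
opening: 0.0246
finger_force: 69.3
```

Call:
send_rows(deltas="-0.07 0 0.07 0 0 0 1; -0.14 0 0.14 0 0 0 1; -0.2 0 0.2 0 0 0 1; -0.2 0 0.2 0 0 0 1")

```text
time: 28.95
tcp_pos: [0.6902, -0.0127, 0.1421]
orientation: [3.141, -0.785, -0.206]
wrist_force: [-0.4, -0.3, -3.8]
opening: 0.0248
finger_force: 69.3
```

Call:
send_rows(deltas="-0.06 0 0.06 0 0 0 1; -0.12 0 0.12 0 0 0 1; -0.12 0 0.12 0 0 0 1")

```text
time: 29.25
tcp_pos: [0.6902, -0.0127, 0.1404]
orientation: [3.141, -0.785, -0.205]
wrist_force: [0.0, -0.2, -3.4]
opening: 0.0247
finger_force: 69.3
```

Call:
send_rows(deltas="-0.05 0 0.05 0 0 0 1; -0.1 0 0.1 0 0 0 1; -0.1 0 0.1 0 0 0 1")

```text
time: 29.55
tcp_pos: [0.6905, -0.0128, 0.1396]
orientation: [3.141, -0.786, -0.205]
wrist_force: [-0.3, 0.6, -1.7]
opening: 0.0245
finger_force: 69.6
```

Call:
send_rows(deltas="-0.05 0 0.05 0 0 0 1; -0.05 0 0.05 0 0 0 1; -0.05 0 0.05 0 0 0 1")

```text
time: 29.85
tcp_pos: [0.6908, -0.0128, 0.1397]
orientation: [3.141, -0.788, -0.205]
wrist_force: [-5.4, 0.3, 5.5]
opening: 0.0247
finger_force: 70.1
```

Run:
```python
from h import *
o=observe();print(o["tcp_pos"].round(4),o["opening"],o["wrist_force"].round(1))
p,P,E,K=wsee();np.savez("w10",p=p,P=P,E=E,K=K)
sieve(P,p,[.6485,-.0038],.140)
pegs(P,(.1505,.16))
```

```text
[ 0.6908 -0.0128  0.1397] 0.02465463898428155 [-5.4  0.3  5.5]
 rim 2988 (array([ 0.6499, -0.0031]), np.float64(0.0694)) grip top 3536 ((641.6708984375, -2.384033203125), 28.942716598510742) 0.2001
 ear 992 [0.67   0.0832 0.1457] ((667.413818359375, 82.13743591308594), (22.870485305786133, 29.883220672607422), 78.88579559326172) px 115.0 274.0
 ear 993 [ 0.6342 -0.0904  0.1455] ((632.2216186523438, -88.65520477294922), (21.694108963012695, 30.36355209350586), 77.73994445800781) px 396.0 273.0
peg 1 136 [0.6663 0.0796] rms 0.00131
peg -1 138 [ 0.6313 -0.0871] rms 0.00134
 sep 0.1704 yaw -11.86 mid [ 0.6488 -0.0037]
```

Seated: both ears are at the same height (0.1456, 0.1455), the pegs show through, and contact is about +9 N relative. I'll release and retreat.

Call:
send_rows(deltas="0.03 0 -0.03 0 0 0 1; 0.04 0 -0.04 0 0 0 0.4; 0.04 0 -0.04 0 0 0 0.2; 0.04 0 -0.04 0 0 0 -0.3; 0.04 0 -0.04 0 0 0 -1; 0.04 0 -0.04 0 0 0 -1; 0.04 0 -0.04 0 0 0 -1; 0.04 0 -0.04 0 0 0 -1; 0.04 0 -0.04 0 0 0 -1")

```text
time: 30.8
tcp_pos: [0.6903, -0.0128, 0.1391]
orientation: [3.141, -0.785, -0.205]
wrist_force: [0.8, 0.0, -0.2]
opening: 0.0852
finger_force: 0.0
```

Call:
send_rows(deltas="0 0 -1 0 0 0 -1; 0 0 -3 0 0 0 -1; 0 0 -5.5 0 0 0 -1; 0 0 -8.5 0 0 0 -1; 0 0 -11.5 0 0 0 -1; 0 0 -14 0 0 0 -1; 0 0 -15 0 0 0 -1; 0 0 -15 0 0 0 -1; 0 0 -15 0 0 0 -1")

```text
time: 31.7
tcp_pos: [0.5866, 0.0088, 0.2445]
orientation: [3.141, -0.785, -0.206]
wrist_force: [0.2, 0.2, -0.0]
opening: 0.0852
finger_force: 0.0
```

Run:
```python
from h import *
o=observe();print(o["tcp_pos"].round(4),o["opening"],o["wrist_force"].round(1),o["time"])
p,P,E,K=wsee();np.savez("w11",p=p,P=P,E=E,K=K)
sieve(P,p,[.6485,-.0038],.140);pegs(P,(.1505,.16))
g=p.astype(int);z=P[...,2];r=np.hypot(P[...,0]-.6485,P[...,1]+.0038);a=P[(r<.08)&(z>.149)&(z<.165)&(g.min(-1)>90)&(r>.064)];A=np.c_[a[:,:2]-[.6485,-.0038],np.ones(len(a))];print("edge plane",len(a),np.linalg.lstsq(A,a[:,2],rcond=None)[0].round(4))
s,d=cams.read_camera("top");Q=cloud("top",d);b=np.load("top.npz")["P"]
for n,c in(("lidknob",(.461,.330)),):
    k=Q[(np.hypot(Q[...,0]-c[0],Q[...,1]-c[1])<.03)&(Q[...,2]>.05)];print(n,len(k),k.mean(0).round(4))
dz=np.abs(Q[...,2]-b[...,2])>.02;n,l,st,ce=cv2.connectedComponentsWithStats(cv2.morphologyEx(dz.astype(np.uint8),cv2.MORPH_OPEN,np.ones((3,3))));print("changed",[(x[:4].tolist(),int(x[4])) for x in st[1:] if x[4]>25])
```

```text
[0.5866 0.0088 0.2445] 0.08522744014863289 [ 0.2  0.2 -0. ] 31.7
 rim 1752 (array([ 0.6489, -0.003 ]), np.float64(0.0698)) grip top 571 ((649.0413818359375, -2.617574691772461), 12.81124210357666) 0.2001
 ear 521 [0.6646 0.0824 0.1454] ((666.3922119140625, 81.74158477783203), (23.52414321899414, 30.276582717895508), 77.79041290283203) px 174.0 203.0
 ear 464 [ 0.6287 -0.0884  0.1451] ((631.0406494140625, -88.63188171386719), (21.10675621032715, 30.22257423400879), 77.58479309082031) px 338.0 203.0
peg 1 54 [0.667 0.079] rms 0.00119
peg -1 54 [ 0.6322 -0.0863] rms 0.00135
 sep 0.1689 yaw -11.86 mid [ 0.6496 -0.0036]
edge plane 2100 [-0.0114  0.0009  0.1553]
lidknob 60 [0.4594 0.326  0.0596]
changed [([85, 177, 364, 207], 27654), ([327, 197, 8, 7], 47), ([147, 205, 9, 8], 66), ([217, 373, 37, 11], 203)]
```

The sieve is flat on the rim with its ears over the pegs, the lid is in the tray, and nothing else moved. I'll hand the job in.

```bash
python3 -c "
from h import *
print(env.close_job())"
```

```text
the job is handed in; nothing more can be done
None
```

The job is handed in at about 32 s of the 72 s allowed. By my last measurements the lid lies flat, knob up, in the tray, the sieve sits level on the rim with both ears over the pegs, and nothing else has moved. Two slips on the way were put right: a first grasp that closed short of the knob, and a tilt of about 4° while lowering the lid.

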